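Empty the spoiled-stud tray through the sprung flap of the scrap bin

TASK

Tip the four spoiled studs out of the loose tray into the scrap bin: push the bin's sprung flap open with the lip of the tray, not with the gripper, and pour through it so that all four studs drop inside and the flap shuts again. Then stack the empty tray, upright and the same way round, on the identical tray fixed to the bench so that its feet drop into the notches of the lower rim; set it down without dropping it, let go, and leave the tape roll, pick and jar alone.

Things in the scene. Friction and masses are not known exactly. Their poses are not given: they have to be found in the camera images.
- tray: loose grey plastic tray, 0.16 kg, holding 4 studs. mm: origin centred on the plane of its foot soles, x lengthwise, z up; open pouring end at -x, closed back at +x. Body x -55 to 55, 58 wide over the side walls (5 thick, z 6 to 46: grip across them), inner floor z 10. Studs begin to slide at 15 to 20 degrees of slope; tilt the tray 45 or more to empty it.
- tray_lip (a point): middle of the upper edge of the tray's lip, at (-80, 0, 15) mm in the tray's frame; axes as the tray's. The floor ramps up (7 degrees) to it from x = -38, z = 10; 48 mm wide, 4 mm thick. Because of the ramp the studs leave only when the tray is tilted about 25 degrees, lip down.
- tray_feet (a point): tray origin again, for its feet: 6 mm high, 5 mm thick, under both side walls (y = -26.5 and +26.5 mm): a narrow pair 14 mm long (in x) centred at x = -8, a wide pair 26 mm long centred at x = +32.
- base_tray: identical empty tray screwed to the bench; same shape, origin and axes. Its rims (z 46 mm; the loose tray's have them too) are notched 7 mm deep above the feet: 22 mm long at x = -8, 34 mm at x = +32, so 4 mm of play each way. When stacked, the loose tray's floor rests on these rims, its origin 40 mm above this one, axes alike.
- bin: white metal scrap bin fixed to the bench, 140 mm (x) by 150 mm (y), 140 mm high; origin under its centre, z up. In its top is a slot, x -38 to +52 mm, y -55 to +55 mm, closed level with the top by a dark steel flap. Two screw heads mark its +x (hinge) edge, which faces roughly to the robot's left (+y).
- bin_hinge (a point): middle of the flap's hinge line, on the bin's top surface: (52, 0, 140) mm in the bin's frame, axes as the bin's. The hinge runs along y on the slot's +x edge; the flap reaches 88 mm from it in -x, 106 mm wide, and its free end swings down into the bin.
- flap (a joint): flap angle, rad: 0 shut (level) to 1.3; a spring shuts it. 2 N halfway along starts it, about 5.5 N there holds it at 0.9; four studs lying on it do not open it. To pour, come from the hinge side, lip towards the bin's -x, press with the lip about halfway along the flap, and tip further while pressing until the flap is at 0.5 or more; studs slide on down the flap.
- stud1: spoiled steel press stud: disc 22 mm across, 5 mm thick with a 10 mm stub 5 mm high, 15 g; starts lying in the tray, stub up. Origin under the disc's centre, z towards the stub.
- stud2: spoiled steel press stud: disc 22 mm across, 5 mm thick with a 10 mm stub 5 mm high, 15 g; starts lying in the tray, stub up. Origin under the disc's centre, z towards the stub.
- stud3: spoiled steel press stud: disc 22 mm across, 5 mm thick with a 10 mm stub 5 mm high, 15 g; starts lying in the tray, stub up. Origin under the disc's centre, z towards the stub.
- stud4: spoiled steel press stud: disc 22 mm across, 5 mm thick with a 10 mm stub 5 mm high, 15 g; starts lying in the tray, stub up. Origin under the disc's centre, z towards the stub.
- tape_roll: roll of paper tape lying flat, 84 mm across, 25 mm high, hole 56 mm. Bystander: leave it alone. Origin under its centre.
- pick_tool: screwdriver-like pick with a black handle, lying on the bench. Bystander: leave it alone. Origin near its middle, x along it towards the tip.
- jar: small closed jar, 52 mm across, 75 mm high. Bystander: leave it alone. Origin under its centre.
Mind the look-alikes: they are no part of the job. Of the things that look like the bin, take the one that is farthest from the robot's base at the start.

How it is judged:
On the way, in this order (a step that is already met when the one before it is completed fails the run):
1. the tray presses the flap open (beyond 0.12 rad) (value of joint flap above 0.12 rad and contact force between tray and bin above 0.3 N), for 0.05 s.
2. all four studs lie in the bin (x of stud1 in the frame of bin between -0.07 and 0.07 m and y of stud1 in the frame of bin between -0.075 and 0.075 m and z of stud1 in the frame of bin between -0.005 and 0.06 m and x of stud2 in the frame of bin between -0.07 and 0.07 m and y of stud2 in the frame of bin between -0.075 and 0.075 m and z of stud2 in the frame of bin between -0.005 and 0.06 m and x of stud3 in the frame of bin between -0.07 and 0.07 m and y of stud3 in the frame of bin between -0.075 and 0.075 m and z of stud3 in the frame of bin between -0.005 and 0.06 m and x of stud4 in the frame of bin between -0.07 and 0.07 m and y of stud4 in the frame of bin between -0.075 and 0.075 m and z of stud4 in the frame of bin between -0.005 and 0.06 m), for 0.2 s.
At the end, for the whole second after the job is handed in: All four studs lie inside the bin, the flap is shut (under 0.1 rad), and the empty tray rests on the base tray the same way round, within 6 mm in x and y, yaw within 0.2 rad, upright within 0.06 rad, its feet down in the notches (origin 36 to 43.5 mm above the base tray's), released and at rest (all of step 2 and x of tray in the frame of base_tray between -0.006 and 0.006 m and y of tray in the frame of base_tray between -0.006 and 0.006 m and z of tray in the frame of base_tray between 0.036 and 0.0435 m and angle between the x axis of tray and the x axis of base_tray, either way round below 0.2 rad and angle between tray's own z axis and vertical below 0.06 rad and x of tray_lip in the frame of base_tray below -0.065 m and value of joint flap below 0.1 rad and linear speed of tray below 0.02 m/s and angular speed of tray below 0.1 rad/s); the robot touches nothing.
It fails at once if the gripper pushes the flap open (value of joint flap above 0.1 rad and contact force between the fingers and bin above 1 N).
It fails at once if the tray is dropped (falls freely faster than 0.5 m/s) (contact force between the fingers and tray below 0.05 N and linear speed of tray above 0.5 m/s).
It fails at once if the tape_roll is moved by more than 30 mm (distance of tape_roll from where it was at the start of the episode above 0.03 m).
It fails at once if the pick_tool is moved by more than 30 mm (distance of pick_tool from where it was at the start of the episode above 0.03 m).
It fails at once if the jar is moved by more than 30 mm (distance of jar from where it was at the start of the episode above 0.03 m).
It also fails if it takes over 64 s, if anything falls off the work surface, if the arm or the gripper's body presses on something with over 40 N, if the wrist force passes 120 N, or if a joint passes its speed limit or range.

ROBOT

A 6-joint arm with a two-finger parallel gripper is mounted at the origin on the work surface. World frame = base frame: x ahead of the robot, y to its left, z up, the work surface at z = 0. Lengths are in m, angles in rad, forces in N, time in s.
With the tool pointing down it reaches from about 0.25 to 0.775 m from the base axis. Payload 4 kg.
Tool frame: the origin (TCP) lies at the very end of the fingers, on their centre line; the grasp point (between the pads) lies hold_point_z behind it (hold_point_z is the distance from the TCP to the grasp point, in m); z points along the fingers, y is the direction in which the jaws open and shut (so a half turn about z gives the same grasp; the last joint's range is limited). The gripper opens to 94 mm and grips with 3 to 60 N. Pads are 16 mm wide; open, the fingers measure 119 mm over their backs; the gripper's body (75 mm by 177 mm) begins 78 mm behind the grasp point.
Start: joints at [1.114, 0.087, 1.371, -0, 1.684, -0.103], TCP at [0.191, 0.516, 0.206] pointing down, gripper open.
Joint ranges: [-3.1, 3.1], [-0.76, 2.03], [0.27, 2.55], [-1.08, 4.22], [0.17, 2.65], [-2.57, 2.57]. Speed limits (rad/s): [2.79, 2.79, 3.14, 3.14, 3.14, 3.14].

INTERFACE

Orientations are given as [roll, pitch, yaw] about the fixed x, y, z axes, in that order (R = Rz(yaw) Ry(pitch) Rx(roll)).
In Python, from bench import * gives the robot as it stands.
- The arm moves only by the tool step_arm, never from a script. Its argument "increments" is text: rows parted by semicolons, each of 6 numbers parted by spaces: the shift along the tool's x, y, z in cm, then the turn, a rotation vector about the tool's x, y, z in rad. A call has 1 to 5 rows; each row shifts and turns the commanded pose from where the row before left it, along the tool's axes as they then stand; what a row does not reach is not made up. A row lasts 1/10 s, in which the tool goes at most 50 mm and 8.59 degrees, less where a joint would pass 70% of its speed; a pose out of reach is approached as far as the arm can. A call is refused whole if a number of a shift passes 5 or a number of a turn 0.15, either way. A call with a gripper value outside its range is refused whole. "claw" is the gripper's target within -1 to 1 (shut at 1, half-way at 0, fully open at -1), set as the call begins (left out, the last holds). The fingers move at their own pace and stop on an object; the grip force is fixed at half the most. Time passes only in rows, so rows that do not move let the fingers close. It gives the time, the measured TCP pose, the force and the opening at its end, in the units of the state.
- get_obs(): the state, without advancing time (a new reading comes with each control period).
- snapshot(name): name is "scene" or "top"; returns the picture (480x640x3 uint8, red, green, blue); there is no depth.
- calibration(name): a dict with "camera_matrix" (3x3 intrinsics, pixels), "k1" (the pictures are not rectified: a ray, as slopes to the right and down, at radius r is drawn at 1 + k1 r^2 times it, then the intrinsics apply), "eye" and "orientation" of the camera in the world. Camera axes: x right, y up, looking along -z (the intrinsics and any distortion apply to the point x, -y, -z); pixel columns grow to the right and rows downward; lengths in m; the calibration is good to about 2 mm. A picture is of the moment at which its call begins. calibration takes no time and is no camera call.
- close_job(): hands the job in, once; it reports no verdict.
The state is a dict: "time": time; "joint_positions": joint angles; "qvel": joint speeds; "joint_torque": joint torques, N m; "tool_pos": TCP position; "ee_rot": TCP orientation; "wrist_force": force on the tool from outside, world axes, zero at the start; "wrist_torque": the same for the moment, N m; "width": finger opening in m.
Only numpy, scipy, OpenCV 4.12 (cv2) and the standard library are available. Lean on these libraries where they do the work, as an engineer would, in place of code of your own. Each camera call takes 0.05 s, during which the arm holds its last target. There are 200 camera calls.

## Working session

There is one attempt and no reset: what is moved stays moved. The work goes in short steps, Python scripts to look and compute and a tool call to move; the robot and the scene stay as the last step left them, time stands still between calls to the robot, and variables do not carry over. Pictures are saved under pics/ and viewed, about 8 in all and at most 12, crops included, and the job is handed in when it is done.

Besides the shell and the picture viewer there is one more tool, called after "Call:" as name(argument=value, ...) on one line, values as JSON. step_arm: Moves the arm, as the interface text tells. Its arguments: {"type":"object","properties":{"increments":{"type":"string"},"claw":{"type":"number"}},"required":["increments"]}

```bash
mkdir -p pics; ls; python3 - <<'E'
from bench import *
import cv2
o=get_obs(); print(o)
for n in("scene","top"):
    cv2.imwrite(f"pics/{n}0.png",snapshot(n)[:,:,::-1]); print(n,calibration(n))
E
```

```text
pics
{'time': 0.0, 'joint_positions': array([ 1.11386189e+00,  8.79341544e-02,  1.37223184e+00,  9.25219960e-07,
        1.68360263e+00, -1.03104962e-01]), 'qvel': array([-0.00124213, -0.00083082, -0.00014582,  0.00180353, -0.00022323,
        0.00087742]), 'joint_torque': array([-2.92590712e-04, -3.40174413e+01, -3.02429545e+01,  7.17661483e-02,
        3.29595082e-02, -1.67737135e-04]), 'tool_pos': array([0.19033532, 0.51543393, 0.20432695]), 'ee_rot': array([-3.13942834e+00, -2.24870265e-04,  2.78776304e+00]), 'wrist_force': array([0.21969462, 0.62598946, 0.1565744 ]), 'wrist_torque': array([0.00337691, 0.00764904, 0.02901997]), 'width': 0.09407701305232768}
scene {'camera_matrix': array([[536.36452968,   0.        , 321.42650786],
       [  0.        , 536.36452968, 239.40012432],
       [  0.        ,   0.        ,   1.        ]]), 'k1': 0.00035992573943828256, 'eye': array([0.87522569, 0.43793099, 0.92366279]), 'orientation': array([ 0.60831027, -0.01124141,  2.47148062])}
top {'camera_matrix': array([[469.24821292,   0.        , 324.91221025],
       [  0.        , 469.24821292, 234.71489915],
       [  0.        ,   0.        ,   1.        ]]), 'k1': -0.017449336336153635, 'eye': array([ 0.42452807, -0.02185464,  0.96334195]), 'orientation': array([ 0.10578157,  0.02916925, -1.57659932])}
```

View pics/top0.png

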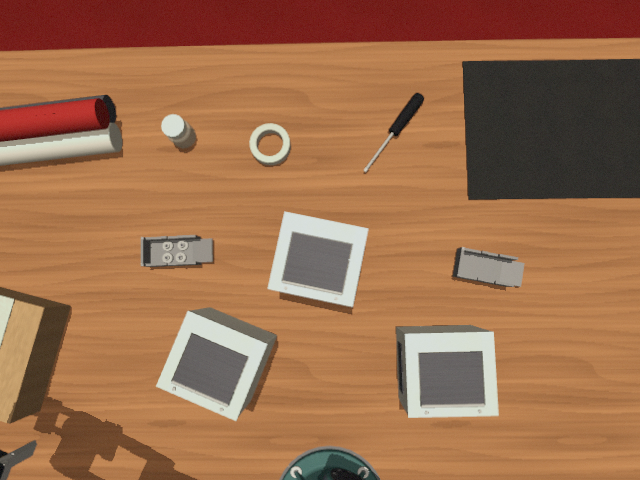

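View pics/scene0.png

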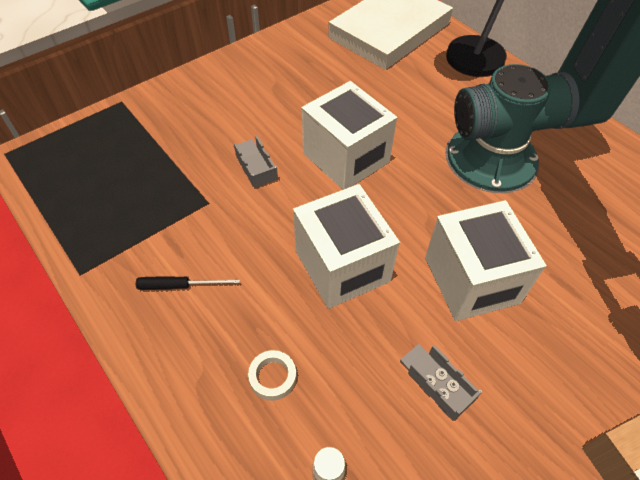

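```bash
cat > h.py <<'E'
import numpy as np, cv2
from scipy.spatial.transform import Rotation as R
from bench import *
def rays(n,px):
    c=calibration(n);K=c["camera_matrix"];p=np.atleast_2d(np.array(px,float))
    d=np.c_[(p[:,0]-K[0,2])/K[0,0],(p[:,1]-K[1,2])/K[1,1]]
    u=d.copy()
    for _ in range(5): u=d/(1+c["k1"]*(u**2).sum(1,keepdims=True))
    v=np.c_[u[:,0],-u[:,1],-np.ones(len(u))]
    return c["eye"],R.from_euler("xyz",c["orientation"]).apply(v)
def onplane(n,px,z):
    e,d=rays(n,px); return e+d*((z-e[2])/d[:,2:3])
def proj(n,P):
    c=calibration(n);K=c["camera_matrix"]
    v=R.from_euler("xyz",c["orientation"]).inv().apply(np.atleast_2d(P)-c["eye"])
    u=np.c_[-v[:,0]/v[:,2],v[:,1]/v[:,2]];u=u*(1+c["k1"]*(u**2).sum(1,keepdims=True))
    return np.c_[u[:,0]*K[0,0]+K[0,2],u[:,1]*K[1,1]+K[1,2]]
E
python3 - <<'E'
from h import *
im=cv2.imread("pics/top0.png")
# white bin tops
hsv=cv2.cvtColor(im,cv2.COLOR_BGR2HSV)
m=((hsv[...,1]<40)&(hsv[...,2]>190)).astype(np.uint8)
cs,_=cv2.findContours(m,cv2.RETR_EXTERNAL,cv2.CHAIN_APPROX_NONE)
for c in cs:
    if cv2.contourArea(c)<4000: continue
    r=cv2.minAreaRect(c); b=cv2.boxPoints(r)
    P=onplane("top",b,.14)
    print(np.round(r[0]),np.round(b),P[:,:2].round(3).tolist(),P.mean(0).round(3),np.hypot(*P.mean(0)[:2]).round(3),"sides",np.linalg.norm(P-np.roll(P,1,0),axis=1).round(3))
crop=im[200:430,140:510]
cv2.imwrite("pics/c1.png",cv2.resize(crop,None,fx=2.1,fy=2.1,interpolation=3))
s=cv2.imread("pics/scene0.png")[70:430,220:560]
cv2.imwrite("pics/c2.png",cv2.resize(s,None,fx=1.65,fy=1.65,interpolation=3))
E
```

```text
[451. 374.] [[405. 333.]
 [496. 331.]
 [498. 415.]
 [407. 417.]] [[0.34, -0.135], [0.344, -0.29], [0.204, -0.289], [0.2, -0.136]] [ 0.272 -0.212  0.14 ] 0.345 sides [0.14  0.156 0.14  0.153]
[212. 365.] [[155. 386.]
 [188. 310.]
 [268. 344.]
 [236. 420.]] [[0.251, 0.297], [0.381, 0.243], [0.323, 0.102], [0.194, 0.156]] [0.287 0.2   0.14 ] 0.35 sides [0.152 0.141 0.153 0.139]
[318. 258.] [[267. 288.]
 [283. 210.]
 [368. 228.]
 [352. 306.]] [[0.419, 0.104], [0.556, 0.075], [0.523, -0.075], [0.387, -0.044]] [0.471 0.015 0.14 ] 0.472 sides [0.151 0.141 0.154 0.139]
```

View pics/c1.png

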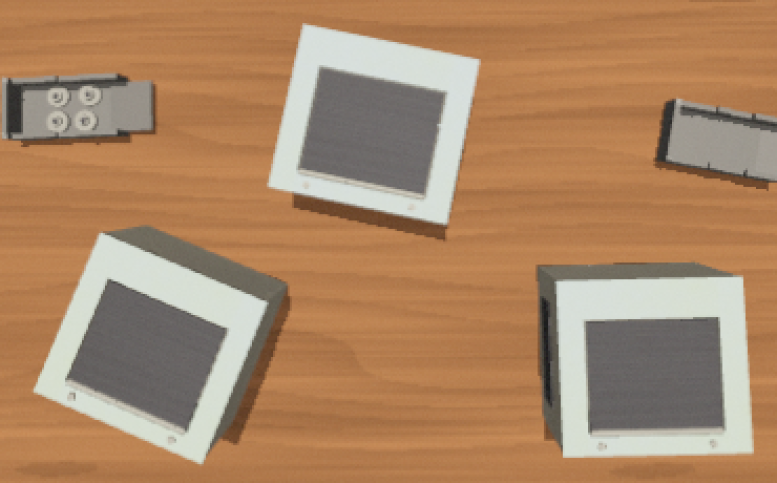

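The bin candidates by their top-view pixels are A (318,258) at 0.47 m, B (212,365) at 0.35 m and C (451,374) at 0.345 m. A is the farthest, so A is the bin. Its screw heads, at about (286,288) and (336,299), and the narrow slot margin are on the edge facing the robot (world −x), not +y as the text says. I'm going by the images.

The trays are next: the loose one with studs is at (178,251) and the fixed one at (489,268).

```bash
python3 - <<'E'
import cv2,numpy as np
t=cv2.imread("pics/top0.png");s=cv2.imread("pics/scene0.png")
f=lambda im,x,y:cv2.resize(im[y:y+66,x:x+88],(400,300),interpolation=cv2.INTER_CUBIC)
g=np.vstack([np.hstack([f(t,134,220),f(t,444,235)]),np.hstack([cv2.resize(s[335:425,390:510],(400,300),interpolation=cv2.INTER_CUBIC),f(s,212,128)])])
cv2.imwrite("pics/c3.png",g)
E
```

```text
(no output)
```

View pics/c3.png

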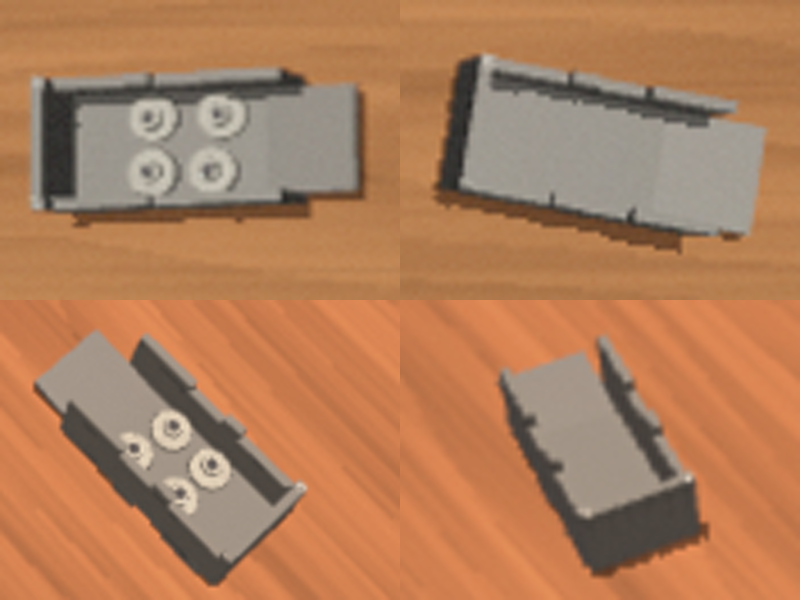

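```bash
cat > fit.py <<'E'
from h import *
from scipy.optimize import least_squares
K=np.array([[.055,-.029,.046],[.055,.029,.046],[-.08,-.024,.015],[-.08,.024,.015]])
def fit(obs,p0):
    def f(p):
        P=R.from_euler("z",p[2]).apply(K)+[p[0],p[1],0]
        return np.concatenate([(proj(n,P)-np.array(q)).ravel() for n,q in obs.items()])
    s=least_squares(f,p0,loss="soft_l1"); return s.x,f(s.x).reshape(-1,2).round(1).tolist()
if __name__=="__main__":
    L={"top":[(141.3,237.2),(141.3,266),(212.1,238.9),(213.6,262.5)],"scene":[(458.4,413.6),(480.6,391.1),(400.5,360.5),(419.1,344.3)]}
    B={"top":[(463.1,247.5),(457.6,276.8),(524.1,262.5),(521,286.5)],"scene":[(253.4,175.3),(276.2,167.6),(235.1,144.5),(252.3,139.4)]}
    for n,o,p in(("loose",L,[.45,.3,1.57]),("base",B,[.45,-.3,1.4])):
        print(n,*fit(o,p)); print("  top only",fit({"top":o["top"]},p)[0])
    # bin A flap edges
    print("hinge screws",onplane("top",[(286,288),(336,299)],.14)[:,:2])
E
python3 fit.py; python3 -c "
import bench;print([x for x in dir(bench) if not x.startswith('_')]);print(getattr(bench,'hold_point_z',None))"
```

```text
loose [0.49639898 0.31634014 1.59041483] [[-0.6, -1.9], [-1.0, -1.7], [-0.2, -1.5], [-1.7, -1.7], [0.2, -1.8], [1.4, -1.3], [-0.1, -3.6], [0.1, -3.1]]
  top only [0.49288898 0.31450864 1.596724  ]
base [ 0.4576185  -0.31055867  1.37853604] [[-1.4, -1.0], [-0.6, -0.9], [0.1, 0.0], [-0.2, -0.3], [0.0, -1.4], [1.5, -2.6], [-1.2, -1.0], [0.4, -2.4]]
  top only [ 0.45648157 -0.31137316  1.38646893]
hinge screws [[ 0.41901282  0.07028778]
 [ 0.39951499 -0.01697945]]
['IKError', 'calibration', 'close_job', 'get_obs', 'hold_point_z', 'snapshot']
0.0188
```

```bash
cat > plan.py <<'E'
from h import *
def rot(yaw,tilt=0): # tool pose: tool x = tray x at yaw, tool z down, lip-down tilt about tool y
    return R.from_euler("xyz",[np.pi,0,yaw])*R.from_rotvec([0,tilt,0])
def cur():
    o=get_obs(); return np.array(o["tool_pos"]),R.from_euler("xyz",o["ee_rot"])
def plan(p1,R1,n=None,start=None):
    p0,R0=start or cur(); d=np.array(p1)-p0; w=(R0.inv()*R1).as_rotvec()
    n=n or int(max(np.ceil(np.linalg.norm(d)/.045),np.ceil(np.linalg.norm(w)/.14),1))
    rows=[]
    for k in range(n):
        Rk=R0*R.from_rotvec(w*k/n)
        rows.append(" ".join(f"{v:.2f}" for v in Rk.inv().apply(d/n)*100)+" "+" ".join(f"{v:.3f}" for v in w/n))
    for i in range(0,n,5): print("; ".join(rows[i:i+5]))
E
python3 -c "
from plan import *
plan([.495,.321,.11],rot(1.594))"
```

```text
-3.92 -0.85 1.05 -0.000 0.000 0.133; -4.00 -0.33 1.05 -0.000 0.000 0.133; -4.01 0.21 1.05 -0.000 0.000 0.133; -3.95 0.73 1.05 -0.000 0.000 0.133; -3.82 1.25 1.05 -0.000 0.000 0.133
-3.62 1.74 1.05 -0.000 0.000 0.133; -3.36 2.21 1.05 -0.000 0.000 0.133; -3.03 2.63 1.05 -0.000 0.000 0.133; -2.66 3.01 1.05 -0.000 0.000 0.133
```

Call:
step_arm(increments="-3.9 -0.85 1 0 0 0.133; -4 -0.3 1 0 0 0.133; -4 0.2 1 0 0 0.133; -3.95 0.75 1 0 0 0.133; -3.8 1.25 1 0 0 0.133", claw=-1)

```text
time: 0.6
tool_pos: [0.3604, 0.4073, 0.1546]
ee_rot: [-3.141, 0.0, 2.118]
wrist_force: [0.1, 0.5, -0.1]
width: 0.094
```

Call:
step_arm(increments="-3.6 1.75 1 0 0 0.133; -3.4 2.2 1 0 0 0.133; -3 2.6 1 0 0 0.133; -2.7 3 1 0 0 0.133; 0 0 0 0 0 0")

```text
time: 1.1
tool_pos: [0.4968, 0.3174, 0.1125]
ee_rot: [-3.139, 0.004, 1.584]
wrist_force: [-0.7, 0.2, -0.1]
width: 0.0939
```

```bash
python3 - <<'E'
from plan import *
o=get_obs();print(o["tool_pos"],o["ee_rot"],o["joint_positions"].round(3),o["wrist_force"])
t=snapshot("top")[:,:,::-1];s=snapshot("scene")[:,:,::-1]
print(proj("top",o["tool_pos"]),proj("scene",o["tool_pos"]))
g=np.hstack([cv2.resize(t[200:290,110:230],(400,300),interpolation=3),cv2.resize(s[315:435,380:540],(400,300),interpolation=3)])
cv2.imwrite("pics/g1.png",g)
plan([.495,.321,.012],rot(1.594))
E
```

```text
[0.49676508 0.31742282 0.11251183] [-3.1388552   0.00352018  1.5835465 ] [ 0.474  0.213  1.414 -0.002  1.519  0.461] [-0.72375299  0.22151761 -0.08156847]
[[154.17570273 246.08966766]] [[454.68031418 361.32260145]]
0.02 0.03 3.41 -0.001 0.000 -0.001; 0.02 0.03 3.41 -0.001 0.000 -0.001; 0.02 0.03 3.41 -0.001 0.000 -0.001
```

View pics/g1.png

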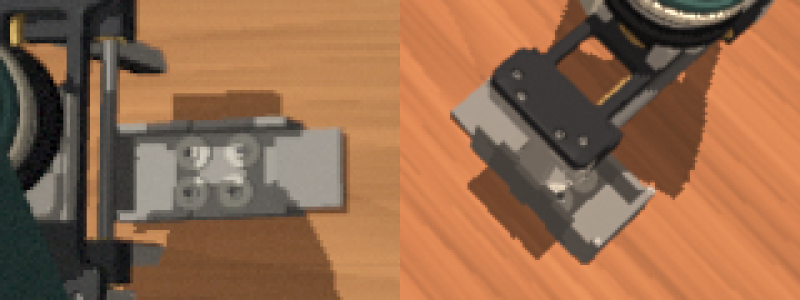

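The crop shows the open fingers straddling the tray across its side walls (about (150,55) and (150,260) in the left crop). I'll descend and grip.

Call:
step_arm(increments="0.1 0.05 3.5 0 0 -0.005; 0.1 0.05 3.5 0 0 -0.005; 0.1 0 2 0 0 0; 0 0 1 0 0 0; 0 0 0 0 0 0")

```text
time: 1.7
tool_pos: [0.4936, 0.3248, 0.0143]
ee_rot: [-3.139, 0.001, 1.603]
wrist_force: [-0.4, 0.9, 0.1]
width: 0.0941
```

Call:
step_arm(increments="0 0 0 0 0 0; 0 0 0 0 0 0; 0 0 0 0 0 0; 0 0 0 0 0 0; 0 0 0 0 0 0", claw=1)

```text
time: 2.2
tool_pos: [0.4958, 0.3244, 0.0161]
ee_rot: [3.14, -0.001, 1.601]
wrist_force: [0.2, -0.2, 1.5]
width: 0.0575
```

```bash
cat >> plan.py <<'E'
LIP=np.array([-.088,0,-.001])
HG=np.array([.420,.026,.14]); FW=np.array([.977,-.213,0])
def lip_pose(d,z,tilt,yaw=2.93):
    r=rot(yaw,tilt); return HG+FW*d+[0,0,z]-r.apply(LIP),r
E
python3 -c "
from plan import *
p,r=cur();print(p)
q=p+[0,0,.25];plan(q,r,10);print()
t1=lip_pose(.044,.05,0.0);plan(*t1,n=15,start=(q,r));print(t1[0]);print()
t2=lip_pose(.044,.02,0.3);plan(*t2,n=5,start=t1);print(t2[0])"
```

```text
[0.49584674 0.32444847 0.01612697]
0.00 0.00 -2.50 0.000 0.000 0.000; 0.00 0.00 -2.50 0.000 0.000 0.000; 0.00 0.00 -2.50 0.000 0.000 0.000; 0.00 0.00 -2.50 0.000 0.000 0.000; 0.00 0.00 -2.50 0.000 0.000 0.000
0.00 0.00 -2.50 0.000 0.000 0.000; 0.00 0.00 -2.50 0.000 0.000 0.000; 0.00 0.00 -2.50 0.000 0.000 0.000; 0.00 0.00 -2.50 0.000 0.000 0.000; 0.00 0.00 -2.50 0.000 0.000 0.000

-1.90 -0.85 0.51 0.000 0.000 -0.089; -1.82 -1.02 0.51 0.000 0.000 -0.089; -1.72 -1.17 0.51 0.000 0.000 -0.089; -1.61 -1.32 0.51 0.000 0.000 -0.089; -1.49 -1.46 0.51 0.000 0.000 -0.089
-1.36 -1.58 0.51 0.000 0.000 -0.089; -1.21 -1.70 0.51 0.000 0.000 -0.089; -1.06 -1.80 0.51 0.000 0.000 -0.089; -0.89 -1.89 0.51 0.000 0.000 -0.089; -0.72 -1.96 0.51 0.000 0.000 -0.089
-0.55 -2.01 0.51 0.000 0.000 -0.089; -0.37 -2.05 0.51 0.000 0.000 -0.089; -0.18 -2.08 0.51 0.000 0.000 -0.089; 0.00 -2.09 0.51 0.000 0.000 -0.089; 0.19 -2.08 0.51 0.000 0.000 -0.089
[0.37695061 0.03510952 0.189     ]

-0.07 -0.00 0.08 0.000 0.060 -0.000; -0.08 -0.00 0.07 0.000 0.060 -0.000; -0.08 -0.00 0.07 0.000 0.060 -0.000; -0.09 -0.00 0.06 0.000 0.060 -0.000; -0.09 -0.00 0.06 0.000 0.060 -0.000
[0.38050441 0.03434614 0.18505044]
```

Call:
step_arm(increments="0 0 -1 0 0 0; 0 0 -2 0 0 0; 0 0 -2.5 0 0 0; 0 0 -3 0 0 0; 0 0 -3 0 0 0")

```text
time: 2.7
tool_pos: [0.4948, 0.324, 0.1314]
ee_rot: [-3.14, 0.0, 1.601]
wrist_force: [0.1, 0.4, -2.7]
width: 0.0578
```

Call:
step_arm(increments="0 0 -3 0 0 0; 0 0 -3 0 0 0; 0 0 -3 0 0 0; 0 0 -2.5 0 0 0; 0 0 -2 0 0 0")

```text
time: 3.2
tool_pos: [0.4953, 0.3243, 0.2678]
ee_rot: [3.14, -0.001, 1.601]
wrist_force: [-0.4, 1.1, -2.6]
width: 0.0578
```

Call:
step_arm(increments="-1 -0.4 0 0 0 -0.05; -1.8 -1 0 0 0 -0.09; -1.7 -1.1 0 0 0 -0.09; -1.6 -1.3 0 0 0 -0.09; -1.5 -1.4 0 0 0 -0.09")

```text
time: 3.7
tool_pos: [0.4579, 0.2383, 0.2656]
ee_rot: [-3.141, -0.0, 2.015]
wrist_force: [-0.7, -0.0, -1.3]
width: 0.0577
```

Call:
step_arm(increments="-1.4 -1.6 0.5 0 0 -0.09; -1.2 -1.7 0.5 0 0 -0.09; -1.1 -1.8 0.5 0 0 -0.09; -0.9 -1.9 0.5 0 0 -0.09; -0.7 -2 0.5 0 0 -0.09")

```text
time: 4.2
tool_pos: [0.415, 0.1421, 0.2404]
ee_rot: [-3.141, -0.0, 2.465]
wrist_force: [0.4, 0.3, -1.7]
width: 0.0578
```

Call:
step_arm(increments="-0.6 -2 0.5 0 0 -0.09; -0.4 -2 0.5 0 0 -0.09; -0.2 -2 0.5 0 0 -0.09; 0 -2 0.3 0 0 -0.09; 0 -1 0 0 0 -0.05")

```text
time: 4.7
tool_pos: [0.3798, 0.0573, 0.2222]
ee_rot: [-3.141, -0.001, 2.872]
wrist_force: [0.7, 1.1, -2.2]
width: 0.0576
```

```bash
python3 - <<'E'
from plan import *
o=get_obs();print(o["time"],o["tool_pos"],o["ee_rot"],o["joint_positions"].round(3),o["wrist_force"])
t=snapshot("top")[:,:,::-1];s=snapshot("scene")[:,:,::-1]
p,r=cur();l=p+r.apply(LIP);print("lip",l,proj("top",l),proj("scene",l))
g=np.hstack([cv2.resize(t[190:340,230:430],(400,300),interpolation=3),cv2.resize(s[130:295,260:480],(400,300),interpolation=3)])
cv2.imwrite("pics/g2.png",g)
t1=lip_pose(.044,.03,.2);plan(*t1)
E
```

```text
4.7 [0.37981464 0.05725122 0.22216959] [-3.14090868e+00 -1.12485611e-03  2.87223959e+00] [ 0.002 -0.292  1.683 -0.     1.752 -1.299] [ 0.74984935  1.12632702 -2.23549522]
lip [0.46521602 0.03377041 0.22371532] [[303.2169439  258.83377475]] [[358.58622361 198.66337508]]
-0.21 -1.12 1.81 0.003 0.100 -0.031; -0.36 -1.12 1.79 0.003 0.100 -0.031
```

View pics/g2.png

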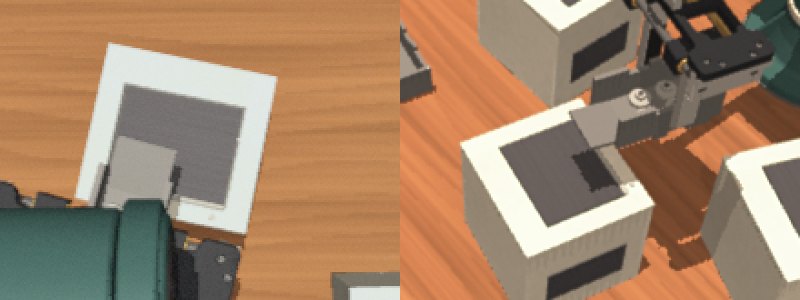

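The lip edge is at about (303,261) in the top view, against a predicted (303,259), so the grasp model holds to within about 3 mm. The studs are still in the tray. Next I'll move over the flap middle and tilt.

Call:
step_arm(increments="-0.2 -0.5 0.8 0 0.05 -0.02; -0.2 -0.7 1 0 0.05 -0.02; -0.3 -0.7 1 0 0.05 -0.02; -0.2 -0.4 0.7 0 0.05 0; 0 0 0 0 0 0")

```text
time: 5.3
tool_pos: [0.3821, 0.0345, 0.1853]
ee_rot: [3.138, -0.204, 2.93]
wrist_force: [0.0, -0.1, -2.0]
width: 0.0573
```

```bash
python3 - <<'E'
from plan import *
p,r=cur();l=p+r.apply(LIP)-HG;print("lip d,z",l@FW,l[2],"side",l@[.213,.977,0],get_obs()["joint_positions"].round(2))
a=(p,r)
for d,z,t,n in((.049,.006,.35,5),(.048,-.008,.5,5),(.047,-.022,.7,5),(.047,-.03,.9,5),(.047,-.034,1.0,5)):
    b=lip_pose(d,z,t);plan(*b,n=n,start=a);a=b
E
```

```text
lip d,z 0.04753659525241071 0.02848219990828857 side 0.00044261725933234707 [-0.09 -0.13  1.64  0.03  1.83 -1.44]
-0.14 -0.01 0.18 0.001 0.029 -0.000; -0.14 -0.01 0.17 0.001 0.029 -0.000; -0.15 -0.01 0.17 0.001 0.029 -0.000; -0.15 -0.01 0.16 0.001 0.029 -0.000; -0.16 -0.01 0.16 0.001 0.029 -0.000
-0.09 0.00 0.01 -0.000 0.030 0.000; -0.09 0.00 0.00 -0.000 0.030 0.000; -0.09 0.00 0.00 -0.000 0.030 0.000; -0.09 0.00 -0.00 -0.000 0.030 0.000; -0.09 0.00 -0.00 -0.000 0.030 0.000
-0.15 0.00 -0.09 -0.000 0.040 -0.000; -0.14 0.00 -0.10 -0.000 0.040 -0.000; -0.14 0.00 -0.11 -0.000 0.040 -0.000; -0.14 0.00 -0.11 -0.000 0.040 -0.000; -0.13 0.00 -0.12 -0.000 0.040 -0.000
-0.13 -0.00 -0.23 0.000 0.040 -0.000; -0.12 -0.00 -0.23 0.000 0.040 -0.000; -0.12 -0.00 -0.24 0.000 0.040 -0.000; -0.11 -0.00 -0.24 0.000 0.040 -0.000; -0.10 -0.00 -0.25 0.000 0.040 -0.000
-0.07 0.00 -0.13 -0.000 0.020 0.000; -0.07 0.00 -0.13 -0.000 0.020 0.000; -0.06 0.00 -0.13 -0.000 0.020 0.000; -0.06 0.00 -0.13 -0.000 0.020 0.000; -0.06 0.00 -0.13 -0.000 0.020 0.000
```

Call:
step_arm(increments="-0.1 0 0.2 0 0.03 0; -0.1 0 0.2 0 0.03 0; -0.1 0 0.2 0 0.03 0; -0.1 0 0.15 0 0.03 0; -0.1 0 0.15 0 0.03 0")

```text
time: 5.8
tool_pos: [0.3846, 0.0342, 0.1769]
ee_rot: [3.137, -0.352, 2.932]
wrist_force: [0.1, -0.8, -2.1]
width: 0.058
```

Call:
step_arm(increments="-0.15 0 0.05 0 0.03 0; -0.1 0 0.05 0 0.03 0; -0.1 0 0.05 0 0.03 0; -0.1 0 0 0 0.03 0; -0.1 0 0 0 0.03 0")

```text
time: 6.3
tool_pos: [0.3891, 0.0331, 0.1736]
ee_rot: [3.136, -0.502, 2.933]
wrist_force: [-0.3, -0.1, 1.4]
width: 0.0581
```

```bash
python3 - <<'E'
from plan import *
p,r=cur();l=p+r.apply(LIP)-HG;print("lip d,z",l@FW,l[2],"side",l@[.213,.977,0],get_obs()["joint_positions"].round(2))
s=snapshot("scene")[:,:,::-1]
cv2.imwrite("pics/g3.png",cv2.resize(s[130:295,260:480],(600,450),interpolation=3))
E
```

```text
lip d,z 0.04591168412322438 -0.007827265941665773 side 0.0008159112440689819 [-0.11  0.12  1.48  0.06  2.04 -1.46]
```

View pics/g3.png

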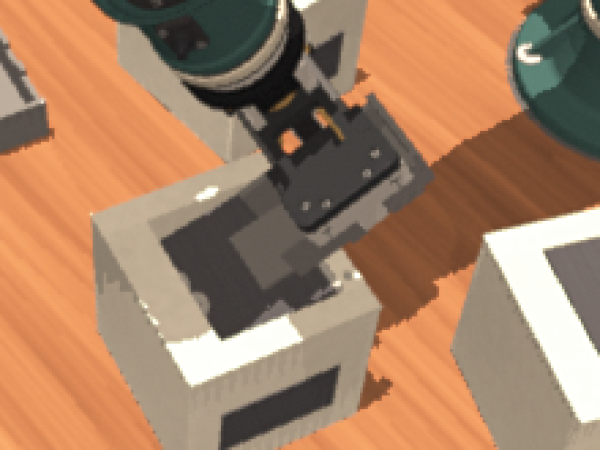

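The lip is pressing on the flap, with about 3.4 N showing at the wrist, and the flap is starting to open. I'll tip further while pressing.

Call:
step_arm(increments="-0.15 0 -0.1 0 0.04 0; -0.15 0 -0.1 0 0.04 0; -0.15 0 -0.1 0 0.04 0; -0.15 0 -0.1 0 0.04 0; -0.15 0 -0.1 0 0.04 0")

```text
time: 6.85
tool_pos: [0.3981, 0.0311, 0.1754]
ee_rot: [3.135, -0.7, 2.935]
wrist_force: [0.7, 0.3, 7.6]
width: 0.0583
```

Call:
step_arm(increments="-0.15 0 -0.2 0 0.04 0; -0.15 0 -0.2 0 0.04 0; -0.15 0 -0.2 0 0.04 0; -0.1 0 -0.2 0 0.04 0; -0.1 0 -0.2 0 0.04 0")

```text
time: 7.35
tool_pos: [0.4097, 0.0286, 0.1773]
ee_rot: [3.134, -0.9, 2.936]
wrist_force: [2.2, 0.5, 4.2]
width: 0.0575
```

```bash
python3 - <<'E'
from plan import *
p,r=cur();l=p+r.apply(LIP)-HG;print("lip d,z",l@FW,l[2],"side",l@[.213,.977,0],get_obs()["joint_positions"].round(2))
s=snapshot("scene")[:,:,::-1]
cv2.imwrite("pics/g4.png",cv2.resize(s[130:295,260:480],(600,450),interpolation=3))
E
```

```text
lip d,z 0.04482348058308094 -0.031056998101352346 side 0.0008618750943397614 [-0.13  0.44  1.25  0.1   2.34 -1.46]
```

View pics/g4.png

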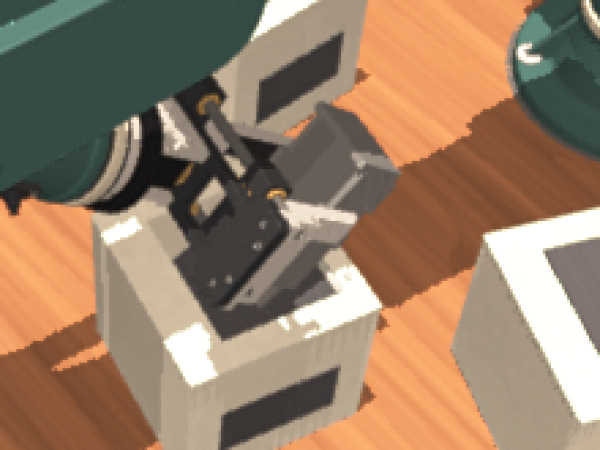

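Call:
step_arm(increments="-0.1 0 -0.1 0 0.02 0; -0.1 0 -0.1 0 0.02 0; 0 0 0 0 0.02 0; 0 0 0 0 0.02 0; 0 0 0 0 0 0")

```text
time: 7.9
tool_pos: [0.4119, 0.0281, 0.1757]
ee_rot: [3.133, -0.981, 2.937]
wrist_force: [4.0, -1.5, 5.4]
width: 0.0579
```

Call:
step_arm(increments="0 0 0 0 0 0; 0 0 0 0 0 0; 0 0 0 0 0 0; 0 0 0 0 0 0; 0 0 0 0 0 0")

```text
time: 8.4
tool_pos: [0.4119, 0.0282, 0.1758]
ee_rot: [3.133, -0.979, 2.937]
wrist_force: [4.5, -1.6, 4.9]
width: 0.0575
```

Call:
step_arm(increments="0 0.2 0 0 0 0; 0 -0.3 0 0 0 0; 0 0.3 0 0 0 0; 0 -0.2 0 0 0 0; 0 0 0 0 0 0")

```text
time: 8.9
tool_pos: [0.4119, 0.0285, 0.1754]
ee_rot: [3.131, -0.979, 2.94]
wrist_force: [4.6, 1.9, 3.3]
width: 0.0578
```

```bash
python3 - <<'E'
from plan import *
p,r=cur();l=p+r.apply(LIP)-HG;print("lip d,z",l@FW,l[2],"side",l@[.213,.977,0],get_obs()["joint_positions"].round(2))
a=(p,r)
for d,z,t,n in((.047,-.02,.9,5),(.047,.03,.8,5),(.03,.10,.4,5),(.03,.13,0,5)):
    b=lip_pose(d,z,t);plan(*b,n=n,start=a);a=b
E
```

```text
lip d,z 0.04142104898653956 -0.03707153521605175 side 0.0013773907231085674 [-0.13  0.5   1.22  0.1   2.39 -1.45]
0.21 -0.02 -0.14 0.001 -0.016 0.001; 0.21 -0.02 -0.15 0.001 -0.016 0.001; 0.21 -0.02 -0.15 0.001 -0.016 0.001; 0.21 -0.02 -0.15 0.001 -0.016 0.001; 0.20 -0.02 -0.16 0.001 -0.016 0.001
0.77 0.00 -0.45 0.000 -0.020 0.000; 0.76 0.00 -0.46 0.000 -0.020 0.000; 0.75 0.00 -0.48 0.000 -0.020 0.000; 0.74 0.00 -0.49 0.000 -0.020 0.000; 0.73 0.00 -0.51 0.000 -0.020 0.000
1.09 0.00 -0.05 -0.000 -0.080 0.000; 1.09 0.00 -0.14 -0.000 -0.080 0.000; 1.07 0.00 -0.22 -0.000 -0.080 0.000; 1.05 0.00 -0.31 -0.000 -0.080 0.000; 1.02 0.00 -0.39 -0.000 -0.080 0.000
0.09 0.00 0.13 0.000 -0.080 0.000; 0.10 0.00 0.12 0.000 -0.080 0.000; 0.11 0.00 0.12 0.000 -0.080 0.000; 0.12 0.00 0.11 0.000 -0.080 0.000; 0.12 0.00 0.10 0.000 -0.080 0.000
```

```bash
python3 - <<'E'
from plan import *
s=snapshot("scene")[:,:,::-1];t=snapshot("top")[:,:,::-1]
cv2.imwrite("pics/g5.png",np.hstack([cv2.resize(s[140:270,300:420],(400,433),interpolation=3),cv2.resize(t[190:320,260:380],(400,433),interpolation=3)]))
E
```

```text
(no output)
```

View pics/g5.png

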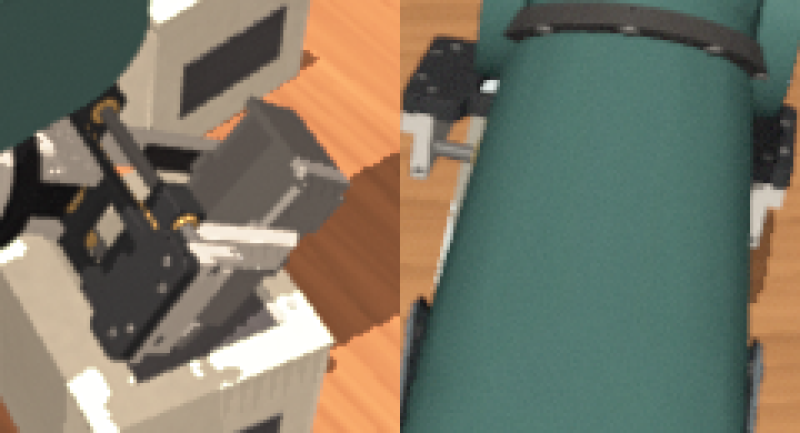

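The back of the tray is empty (scene view, about (370,185)). I'll withdraw with the tray still tilted, then level it.

Call:
step_arm(increments="0.2 0 -0.15 0 -0.015 0; 0.2 0 -0.15 0 -0.015 0; 0.2 0 -0.15 0 -0.015 0; 0.2 0 -0.15 0 -0.015 0; 0.2 0 -0.15 0 -0.015 0")

```text
time: 9.5
tool_pos: [0.4118, 0.0281, 0.1885]
ee_rot: [3.135, -0.904, 2.936]
wrist_force: [1.6, -0.4, 1.9]
width: 0.0577
```

Call:
step_arm(increments="0.75 0 -0.45 0 -0.02 0; 0.75 0 -0.45 0 -0.02 0; 0.75 0 -0.5 0 -0.02 0; 0.75 0 -0.5 0 -0.02 0; 0.75 0 -0.5 0 -0.02 0")

```text
time: 10.0
tool_pos: [0.4058, 0.0292, 0.233]
ee_rot: [3.135, -0.803, 2.935]
wrist_force: [0.1, 0.1, -1.4]
width: 0.0579
```

Call:
step_arm(increments="1.1 0 -0.1 0 -0.08 0; 1.1 0 -0.15 0 -0.08 0; 1.1 0 -0.2 0 -0.08 0; 1 0 -0.3 0 -0.08 0; 1 0 -0.4 0 -0.08 0")

```text
time: 10.5
tool_pos: [0.3706, 0.0365, 0.2746]
ee_rot: [3.137, -0.401, 2.933]
wrist_force: [-0.2, -0.1, -1.1]
width: 0.0581
```

Call:
step_arm(increments="0.1 0 0.1 0 -0.08 0; 0.1 0 0.1 0 -0.08 0; 0.1 0 0 0 -0.08 0; 0.1 0 0 0 -0.08 0; 0.1 0 0 0 -0.08 0")

```text
time: 11.0
tool_pos: [0.365, 0.0377, 0.2736]
ee_rot: [3.137, -0.001, 2.931]
wrist_force: [-0.2, -0.4, -1.3]
width: 0.0578
```

```bash
python3 - <<'E'
from plan import *
o=get_obs();p,r=cur();print(p,o["ee_rot"],o["joint_positions"].round(2))
s=snapshot("scene")[:,:,::-1];t=snapshot("top")[:,:,::-1]
cv2.imwrite("pics/g6.png",np.hstack([cv2.resize(s[100:300,280:480],(400,400),interpolation=3),cv2.resize(t[190:340,240:390],(400,400),interpolation=3)]))
b=np.array([.457,-.311,0]);y=1.382
q=b+rot(y).apply([.008,0,0]);q[2]=p[2]
plan(q,rot(y)); print(q)
E
```

```text
[0.36501869 0.03771284 0.27356032] [ 3.13677077e+00 -1.47540215e-03  2.93058063e+00] [-0.06 -0.33  1.61  0.01  1.86 -1.42]
-1.36 -2.62 -0.01 0.000 -0.000 0.129; -1.69 -2.42 -0.01 0.000 -0.000 0.129; -1.99 -2.18 -0.01 0.000 -0.000 0.129; -2.25 -1.91 -0.00 0.000 -0.000 0.129; -2.48 -1.60 -0.00 0.000 -0.000 0.129
-2.66 -1.27 -0.00 0.000 -0.000 0.129; -2.81 -0.92 -0.00 0.000 -0.000 0.129; -2.90 -0.55 0.00 0.000 -0.000 0.129; -2.95 -0.17 0.00 0.000 -0.000 0.129; -2.94 0.21 0.00 0.000 -0.000 0.129
-2.89 0.59 0.01 0.000 -0.000 0.129; -2.79 0.96 0.01 0.000 -0.000 0.129
[ 0.45850141 -0.30314215  0.27356032]
```

View pics/g6.png

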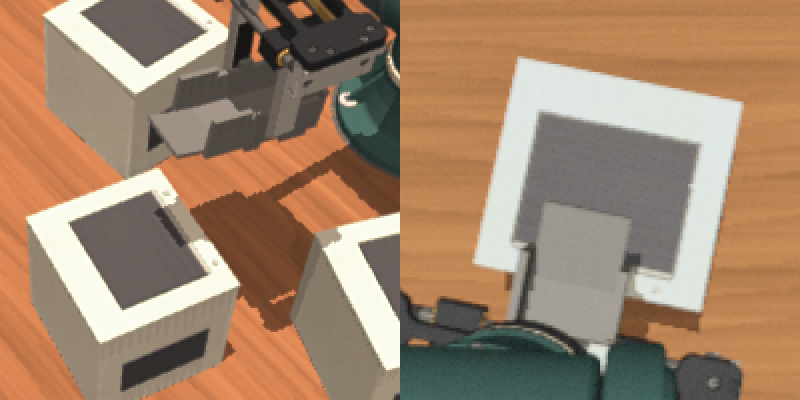

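The flap is shut with nothing on it, the tray is visibly empty, and the wrist load has dropped from about 2.2 N to 1.3 N. Next I'll check whether the tray rotated in the grip by comparing predicted lip-corner positions with the observed ones.

```bash
python3 - <<'E'
from plan import *
p,r=cur()
# tray-frame pts -> tool: tool x=tray x, tool y=-tray y, tool z=-tray z ; TCP at tray (8,0,14)
pts={"lipA":(-80,-24,15),"lipB":(-80,24,15),"rimA":(-55,-29,46),"rimB":(-55,29,46),"backA":(55,-29,46),"backB":(55,29,46)}
G=np.array([8,0,32.8])
for th in(-.12,0,.12):
    for k,v in pts.items():
        q=R.from_rotvec([0,-th,0]).apply(np.array(v)-G)  # slip about grasp point
        q=(q+G-[8,0,14])/1000*[1,-1,-1]
        w=p+r.apply(q)
        a=proj("scene",w)[0];b=proj("top",w)[0]
        print(th,k,((a-[280,100])*2).round(),((b-[240,190])*2.667+[400,0]).round())
E
```

```text
-0.12 lipA [178. 149.] [543. 194.]
-0.12 lipB [150. 110.] [630. 212.]
-0.12 rimA [217. 117.] [517. 243.]
-0.12 rimB [180.  70.] [627. 266.]
-0.12 backA [331.  86.] [476. 450.]
-0.12 backB [292.  41.] [585. 473.]
0 lipA [179. 158.] [544. 197.]
0 lipB [150. 118.] [630. 215.]
0 rimA [213. 125.] [520. 239.]
0 rimB [177.  77.] [628. 262.]
0 backA [331.  81.] [475. 449.]
0 backB [292.  36.] [585. 473.]
0.12 lipA [181. 165.] [545. 203.]
0.12 lipB [153. 126.] [629. 220.]
0.12 rimA [211. 132.] [522. 237.]
0.12 rimB [175.  85.] [629. 260.]
0.12 backA [330.  77.] [474. 447.]
0.12 backB [291.  32.] [585. 471.]
```

Observed corners (180,157) and (150,116) match the zero-slip prediction. I'll go to the base tray.

Call:
step_arm(increments="-0.7 -1.3 0 0 0 0.06; -1.4 -2.6 0 0 0 0.13; -1.7 -2.4 0 0 0 0.13; -2 -2.2 0 0 0 0.13; -2.25 -1.9 0 0 0 0.13")

```text
time: 11.6
tool_pos: [0.3949, -0.0932, 0.2717]
ee_rot: [3.141, -0.009, 2.345]
wrist_force: [0.0, -0.1, -0.9]
width: 0.0576
```

Call:
step_arm(increments="-2.5 -1.6 0 0 0 0.13; -2.65 -1.3 0 0 0 0.13; -2.8 -0.9 0 0 0 0.13; -2.9 -0.55 0 0 0 0.13; -2.9 -0.2 0 0 0 0.13")

```text
time: 12.1
tool_pos: [0.4243, -0.2375, 0.2704]
ee_rot: [-3.136, -0.008, 1.695]
wrist_force: [0.7, 0.9, -1.8]
width: 0.0576
```

Call:
step_arm(increments="-2.9 0.2 0 0 0 0.13; -2.9 0.6 1 0 0 0.13; -2.8 1 3 0 0 0.13; -1.4 0.5 3 0 0 0.06; 0 0 2 0 0 0")

```text
time: 12.6
tool_pos: [0.4421, -0.3385, 0.1763]
ee_rot: [-3.13, -0.007, 1.247]
wrist_force: [0.2, 0.7, -1.6]
width: 0.0582
```

```bash
python3 - <<'E'
from plan import *
o=get_obs();p,r=cur();print(p,o["ee_rot"])
b=np.array([.457,-.311,0]);y=1.382
q=b+rot(y).apply([.008,0,0]);q[2]=.12;plan(q,rot(y))
E
```

```text
[ 0.44207277 -0.33854085  0.1763372 ] [-3.12971388 -0.00666008  1.24678361]
1.92 0.25 2.83 -0.006 -0.004 -0.068; 1.91 0.36 2.82 -0.006 -0.004 -0.068
```

Call:
step_arm(increments="1.2 0.2 1.5 -0.004 -0.003 -0.045; 1.3 0.2 1.8 -0.004 -0.002 -0.045; 1.3 0.2 1.8 -0.004 -0.002 -0.045; 0 0 0.5 0 0 0; 0 0 0 0 0 0")

```text
time: 13.1
tool_pos: [0.4586, -0.3019, 0.1231]
ee_rot: [3.139, 0.002, 1.385]
wrist_force: [0.1, 0.5, -0.6]
width: 0.0578
```

```bash
python3 - <<'E'
from plan import *
o=get_obs();p,r=cur();print(p,o["ee_rot"])
s=snapshot("scene")[:,:,::-1];t=snapshot("top")[:,:,::-1]
cv2.imwrite("pics/s7.png",s);cv2.imwrite("pics/t7.png",t)
cv2.imwrite("pics/g7.png",np.hstack([cv2.resize(s[90:210,190:310],(400,400),interpolation=3),cv2.resize(t[220:320,440:540],(400,400),interpolation=3)]))
E
```

```text
[ 0.45860192 -0.30191249  0.12310483] [3.13866349e+00 1.55429438e-03 1.38498212e+00]
```

View pics/g7.png

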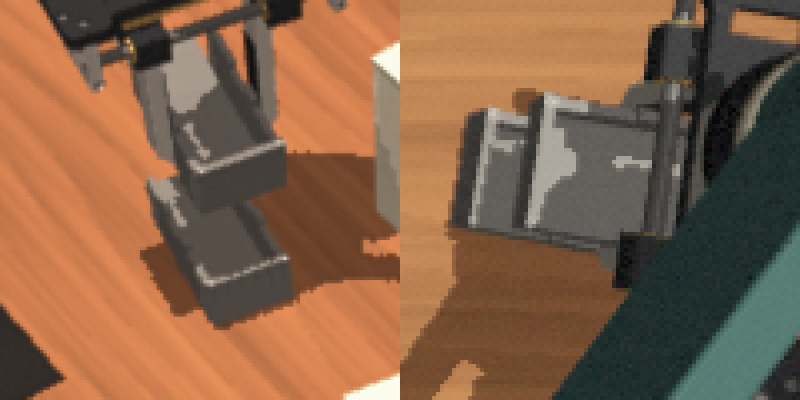

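```bash
python3 - <<'E'
from plan import *
from scipy.optimize import least_squares
def tri(ps,pt):
    A=[];b=[]
    for n,q in(("scene",ps),("top",pt)):
        e,d=rays(n,q);d=d[0]/np.linalg.norm(d[0]);M=np.eye(3)-np.outer(d,d);A.append(M);b.append(M@e)
    return np.linalg.lstsq(np.vstack(A),np.hstack(b),rcond=None)[0]
H=[tri((247.6,144),(476.2,244.1)),tri((275.5,132),(472.3,276.8))]
B=[tri((253.2,175.1),(462.3,247.6)),tri((276.7,167.5),(458,276.6))]
ax=np.array([np.cos(1.382),np.sin(1.382),0]);ay=np.array([-ax[1],ax[0],0])
for n,v in(("held",H),("base",B)):
    m=(v[0]+v[1])/2;d=v[1]-v[0];print(n,m.round(4),"yaw",np.arctan2(d[1],d[0])-np.pi/2,np.linalg.norm(d))
    o=m-.055*ax;print("  origin",o.round(4))
    Z=.1541 if n=="held" else .046
    for c,q in(("scene",[(247.6,144),(275.5,132)] if n=="held" else [(253.2,175.1),(276.7,167.5)]),("top",[(476.2,244.1),(472.3,276.8)] if n=="held" else [(462.3,247.6),(458,276.6)])):
        print("  plane",c,onplane(c,q,Z).mean(0).round(4))
e=((B[0]+B[1])-(H[0]+H[1]))/2;print("base-held along tray x,y:",e@ax,e@ay,e[2])
E
```

```text
held [ 0.4661 -0.2604  0.136 ] yaw 1.3517668786732635 0.061235032622577026
  origin [ 0.4557 -0.3144  0.136 ]
  plane scene [ 0.4759 -0.2454  0.1541]
  plane top [ 0.4641 -0.2543  0.1541]
base [ 0.4671 -0.2611  0.0352] yaw 1.414687457112617 0.057537265605174026
  origin [ 0.4568 -0.3151  0.0352]
  plane scene [ 0.4724 -0.2529  0.046 ]
  plane top [ 0.4664 -0.258   0.046 ]
base-held along tray x,y: -0.00046301615575360675 -0.0011608953059355609 -0.10089442225822834
```

Call:
step_arm(increments="-0.1 0.1 1.5 0 0 0; 0 0 2 0 0 0; 0 0 1.5 0 0 0; 0 0 0.5 0 0 0; 0 0 0 0 0 0")

```text
time: 13.7
tool_pos: [0.4598, -0.3032, 0.0683]
ee_rot: [3.137, 0.002, 1.385]
wrist_force: [0.7, -0.4, -1.3]
width: 0.0576
```

```bash
python3 - <<'E'
from plan import *
o=get_obs();p,r=cur();print(p,o["ee_rot"],o["wrist_force"])
s=snapshot("scene")[:,:,::-1];t=snapshot("top")[:,:,::-1]
cv2.imwrite("pics/s8.png",s);cv2.imwrite("pics/t8.png",t)
cv2.imwrite("pics/g8.png",np.hstack([cv2.resize(s[125:200,215:290],(400,400),interpolation=3),cv2.resize(t[230:300,450:520],(400,400),interpolation=3)]))
# predicted pixels if both aligned
b=np.array([.4571,-.311,0])
for nm,z in(("base",0),("held",p[2]-.0150)):
  for c,org,f in(("scene",[215,125],400/75),("top",[450,230],400/70)):
    P=R.from_euler("z",1.382).apply([[.055,-.029,.046],[.055,.029,.046],[.055,-.029,.006],[.055,.029,.006]])+b+[0,0,z]
    print(nm,c,((proj(c,P)-org)*f).round().tolist())
E
```

```text
[ 0.45976243 -0.30320983  0.06833915] [3.13707242e+00 1.93640520e-03 1.38521621e+00] [ 0.72483296 -0.39259464 -1.34823259]
base scene [[206.0, 259.0], [335.0, 212.0], [215.0, 323.0], [340.0, 276.0]]
base top [[68.0, 97.0], [42.0, 264.0], [39.0, 105.0], [13.0, 266.0]]
held scene [[193.0, 168.0], [328.0, 120.0], [203.0, 237.0], [333.0, 189.0]]
held top [[111.0, 83.0], [84.0, 262.0], [78.0, 93.0], [52.0, 264.0]]
```

View pics/g8.png

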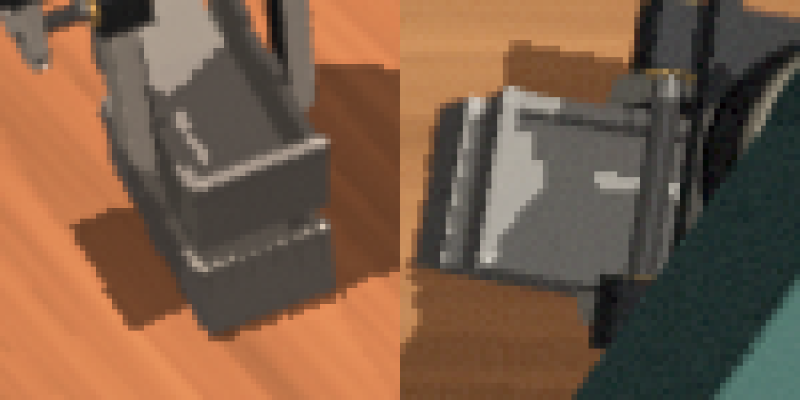

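In the scene view the held back-rim corners are at about (251,160) and (276,151), with the base corners at (253,176) and (277,167). Top and scene together put the tray within 1–2 mm in x and y, and possibly a few mm low in the grip. I'll descend gently while watching the force.

Call:
step_arm(increments="-0.08 0 0.2 0 0 0; 0 0 0.2 0 0 0; 0 0 0 0 0 0")

```text
time: 14.1
tool_pos: [0.4604, -0.3043, 0.0657]
ee_rot: [3.135, 0.003, 1.386]
wrist_force: [-0.0, 0.4, -3.2]
width: 0.0579
```

Call:
step_arm(increments="0 0 0.2 0 0 0; 0 0 0 0 0 0; 0 0 0 0 0 0")

```text
time: 14.4
tool_pos: [0.4603, -0.3043, 0.0636]
ee_rot: [3.135, 0.003, 1.386]
wrist_force: [0.6, 0.2, -1.4]
width: 0.0579
```

Call:
step_arm(increments="0 0 0.2 0 0 0; 0 0 0 0 0 0; 0 0 0 0 0 0")

```text
time: 14.7
tool_pos: [0.4606, -0.3045, 0.0624]
ee_rot: [3.134, 0.004, 1.386]
wrist_force: [0.2, 0.6, 2.3]
width: 0.0574
```

```bash
cat > rim.py <<'E'
from plan import *
def prof(s,tag):
    g=cv2.cvtColor(s,cv2.COLOR_BGR2GRAY).astype(float)
    out=[]
    for c in (256,258,260,262,264,266,268,270,272):
        col=g[143:185,c]; d=col-cv2.blur(col.reshape(-1,1),(1,7)).ravel()
        pk=[i for i in range(1,len(d)-1) if d[i]>8 and d[i]>=d[i-1] and d[i]>d[i+1]]
        out.append((c,[(i+143,int(col[i])) for i in pk]))
    print(tag,*out,sep="\n ")
if __name__=="__main__":
    s=snapshot("scene")[:,:,::-1].copy();t=snapshot("top")[:,:,::-1].copy()
    cv2.imwrite("pics/s9.png",s);cv2.imwrite("pics/t9.png",t)
    prof(cv2.imread("pics/s8.png"),"before"); prof(s,"now"); print(cur()[0],get_obs()["wrist_force"])
E
python3 rim.py
```

```text
before
 (256, [(158, 154), (174, 128)])
 (258, [(157, 153), (173, 136)])
 (260, [(156, 158), (173, 102)])
 (262, [(155, 155), (172, 104)])
 (264, [(155, 153)])
 (266, [(154, 153), (170, 89)])
 (268, [(153, 154), (170, 107)])
 (270, [(153, 154), (169, 107)])
 (272, [(152, 152), (168, 138)])
now
 (256, [(159, 156), (174, 127)])
 (258, [(158, 156), (173, 139)])
 (260, [(158, 152), (173, 105)])
 (262, [(157, 155), (172, 105)])
 (264, [(156, 155), (171, 144)])
 (266, [(156, 152), (170, 88)])
 (268, [(155, 152), (169, 148)])
 (270, [(145, 111), (154, 155), (169, 113)])
 (272, [(145, 112), (153, 155), (168, 140)])
[ 0.46061992 -0.30456591  0.06237431] [-0.29932697  0.97649978  3.85073775]
```

```bash
python3 - <<'E'
from plan import *
# model: sep at fixed column (scene) / fixed row (top) for z offset h and x offset a
b=np.array([.4571,-.311,0]);Q=R.from_euler("z",1.384)
def line(c,h,a):
    P=Q.apply(np.array([[.055,-.029,.046],[.055,.029,.046]])+[a,0,h])+b; return proj(c,P)
for h,a in((.040,0),(.046,0),(.046,.005),(.046,-.005),(.053,0)):
    B=line("scene",0,0);H=line("scene",h,a);y=lambda L,x:np.interp(x,L[:,0],L[:,1])
    B2=line("top",0,0);H2=line("top",h,a);x=lambda L,v:np.interp(v,L[:,1],L[:,0])
    print(h,a,"scene sep",round(y(B,264)-y(H,264),2),"top sep",round(x(H2,262)-x(B2,262),2))
for f in("t8","t9"):
    t=cv2.imread(f"pics/{f}.png").astype(int)
    for r in(255,258,261,264,267,270): print(f,r,t[r,450:485].mean(1).astype(int).tolist())
E
```

```text
0.04 0 scene sep 13.27 top sep 5.35
0.046 0 scene sep 15.33 top sep 6.2
0.046 0.005 scene sep 13.44 top sep 3.43
0.046 -0.005 scene sep 17.21 top sep 8.97
0.053 0 scene sep 17.75 top sep 7.2
t8 255 [125, 126, 126, 126, 127, 90, 53, 54, 57, 52, 100, 156, 116, 85, 56, 50, 80, 158, 167, 167, 168, 169, 168, 112, 96, 94, 96, 98, 95, 96, 91, 94, 95, 95, 92]
t8 258 [134, 136, 134, 134, 98, 66, 57, 53, 56, 51, 147, 112, 95, 72, 56, 54, 134, 164, 168, 168, 166, 167, 168, 161, 159, 109, 94, 95, 95, 97, 93, 94, 97, 95, 96]
t8 261 [136, 135, 137, 136, 99, 62, 53, 52, 55, 99, 112, 100, 85, 60, 50, 79, 158, 168, 168, 167, 168, 166, 168, 169, 166, 111, 93, 94, 95, 92, 96, 95, 95, 98, 165]
t8 264 [142, 143, 143, 142, 92, 57, 52, 51, 56, 149, 113, 93, 70, 53, 53, 135, 165, 166, 167, 167, 167, 168, 167, 124, 102, 96, 96, 96, 99, 96, 96, 97, 94, 96, 98]
t8 267 [142, 140, 140, 101, 64, 56, 56, 56, 101, 101, 93, 86, 62, 49, 76, 159, 168, 166, 168, 168, 127, 101, 94, 93, 96, 99, 96, 97, 96, 98, 94, 99, 96, 94, 96]
t8 270 [145, 144, 115, 73, 57, 52, 58, 57, 149, 115, 95, 70, 49, 49, 130, 164, 168, 167, 126
[... 341 characters left out ...]
, 112, 96, 96, 97, 94, 95, 93, 95, 98, 96, 96, 97]
t9 261 [137, 135, 136, 138, 103, 64, 54, 53, 54, 102, 154, 116, 70, 55, 51, 133, 165, 167, 168, 167, 167, 168, 166, 169, 112, 97, 95, 95, 96, 94, 95, 97, 94, 163, 166]
t9 264 [143, 144, 143, 142, 96, 58, 53, 51, 54, 148, 116, 88, 63, 51, 75, 159, 168, 167, 168, 168, 166, 167, 166, 126, 99, 97, 94, 96, 97, 97, 94, 96, 94, 96, 94]
t9 267 [139, 143, 140, 100, 61, 53, 59, 57, 101, 154, 115, 72, 52, 52, 129, 163, 166, 168, 167, 126, 100, 92, 95, 97, 96, 98, 97, 95, 98, 95, 97, 98, 95, 97, 96]
t9 270 [143, 145, 115, 72, 52, 56, 58, 52, 147, 115, 90, 61, 53, 75, 157, 168, 170, 114, 95, 98, 94, 95, 97, 94, 94, 95, 94, 95, 98, 96, 98, 95, 94, 96, 96]
```

Numerically the held tray sits about 45 mm above the base, so the feet seem to be just resting on the rims rather than in the notches. I'll nudge along tray x under light pressure and watch z and the force.

Call:
step_arm(increments="-0.1 0 0 0 0 0; 0 0 0 0 0 0")

```text
time: 15.0
tool_pos: [0.4606, -0.3048, 0.0623]
ee_rot: [3.134, 0.002, 1.386]
wrist_force: [0.3, 3.0, 5.8]
width: 0.0579
```

Call:
step_arm(increments="-0.1 0 0 0 0 0; 0 0 0 0 0 0")

```text
time: 15.2
tool_pos: [0.4606, -0.305, 0.0623]
ee_rot: [3.134, 0.0, 1.386]
wrist_force: [-1.3, 4.0, 5.9]
width: 0.058
```

Call:
step_arm(increments="-0.1 0 0 0 0 0; 0 0 0 0 0 0")

```text
time: 15.4
tool_pos: [0.4605, -0.3055, 0.0623]
ee_rot: [3.134, -0.001, 1.386]
wrist_force: [-0.6, 5.6, 7.5]
width: 0.0574
```

```bash
python3 rim.py | sed -n '/now/,$p'; python3 -c "
from bench import *
o=get_obs();print(o['wrist_force'],o['wrist_torque'],o['ee_rot'])"
```

```text
now
 (256, [(159, 153), (174, 128)])
 (258, [(158, 154), (173, 143)])
 (260, [(157, 155), (172, 148)])
 (262, [(157, 153), (171, 147)])
 (264, [(156, 153), (171, 143)])
 (266, [(155, 157), (170, 145)])
 (268, [(154, 156), (169, 147)])
 (270, [(145, 111), (154, 152), (168, 140)])
 (272, [(145, 109), (153, 154), (168, 138)])
[ 0.46047255 -0.30551698  0.06236088] [-0.09194876  4.48232662  6.19454901]
[-0.09194876  4.48232662  6.19454901] [ 1.12637703  0.15910078 -0.09037622] [ 3.13416691e+00 -6.29525247e-04  1.38578328e+00]
```

Call:
step_arm(increments="0.1 0 -0.1 0 0 0; 0.1 0 0 0 0 0; 0.1 0 0 0 0 0; 0.1 0 0 0 0 0; 0 0 0 0 0 0")

```text
time: 16.0
tool_pos: [0.4604, -0.3037, 0.0624]
ee_rot: [3.135, 0.004, 1.385]
wrist_force: [-0.3, -0.5, 0.4]
width: 0.058
```

Call:
step_arm(increments="0.1 0 0 0 0 0; 0 0 0 0 0 0")

```text
time: 16.2
tool_pos: [0.4601, -0.3017, 0.0616]
ee_rot: [3.137, 0.002, 1.386]
wrist_force: [0.4, -0.7, -1.8]
width: 0.0579
```

Call:
step_arm(increments="0.1 0 0 0 0 0; 0 0 0 0 0 0")

```text
time: 16.4
tool_pos: [0.4606, -0.301, 0.0621]
ee_rot: [3.136, 0.002, 1.386]
wrist_force: [0.1, 0.2, -1.5]
width: 0.0579
```

Call:
step_arm(increments="0.1 0 0 0 0 0; 0 0 0 0 0 0")

```text
time: 16.6
tool_pos: [0.461, -0.3002, 0.0625]
ee_rot: [3.135, 0.003, 1.386]
wrist_force: [-0.2, 0.5, -1.0]
width: 0.0577
```

Call:
step_arm(increments="0 0 0.1 0 0 0; 0 0 0.1 0 0 0; 0 0 0 0 0 0")

```text
time: 16.9
tool_pos: [0.4611, -0.3004, 0.0607]
ee_rot: [3.135, 0.003, 1.386]
wrist_force: [0.1, -0.6, -1.1]
width: 0.0577
```

Call:
step_arm(increments="0 0 0.1 0 0 0; 0 0 0.1 0 0 0; 0 0 0 0 0 0")

```text
time: 17.2
tool_pos: [0.4612, -0.3008, 0.0601]
ee_rot: [3.134, 0.004, 1.386]
wrist_force: [-1.6, 0.6, 6.0]
width: 0.0579
```

```bash
python3 rim.py | sed -n '/now/,$p'; python3 - <<'E'
import cv2
t=cv2.imread("pics/t9.png").astype(int)
for r in(255,258,261,264,267,270): print(r,t[r,455:470].mean(1).astype(int).tolist())
E
```

```text
now
 (256, [(161, 156)])
 (258, [(161, 155)])
 (260, [(160, 153)])
 (262, [(159, 154)])
 (264, [(158, 156)])
 (266, [(158, 154)])
 (268, [(146, 81), (157, 154)])
 (270, [(156, 156)])
 (272, [(148, 109), (155, 155)])
[ 0.46120634 -0.30079087  0.06013   ] [-1.217506    1.16897846  6.03127197]
255 [89, 62, 53, 55, 52, 61, 51, 52, 77, 157, 167, 167, 167, 168, 167]
258 [64, 49, 50, 50, 49, 60, 51, 48, 129, 162, 167, 168, 166, 168, 167]
261 [63, 54, 54, 48, 63, 53, 49, 76, 157, 167, 169, 166, 167, 168, 167]
264 [57, 56, 54, 50, 61, 57, 53, 128, 162, 167, 169, 166, 169, 169, 169]
267 [49, 54, 51, 69, 58, 51, 52, 154, 167, 168, 169, 168, 128, 100, 100]
270 [53, 49, 53, 67, 56, 51, 101, 160, 168, 137, 105, 95, 99, 96, 96]
```

The contact heights and the scene view's constant ~2 px bias both suggest the tray pitched about 0.05–0.07 rad lip-up in the grip while pressing the flap. I'll lift slightly, turn the tool 0.06 lip-down, re-centre and measure.

Call:
step_arm(increments="0 0 -0.5 0 0 0; -0.1 0 -0.5 0 0.03 0; -0.15 0 0 0 0.03 0; 0 0 0 0 0 0; 0 0 0 0 0 0")

```text
time: 17.8
tool_pos: [0.4602, -0.3033, 0.068]
ee_rot: [3.136, -0.058, 1.385]
wrist_force: [-0.4, -0.1, -1.4]
width: 0.0574
```

```bash
cat > meas.py <<'E'
from plan import *
def run():
    s=snapshot("scene")[:,:,::-1].copy();t=snapshot("top")[:,:,::-1].copy()
    cv2.imwrite("pics/s9.png",s);cv2.imwrite("pics/t9.png",t)
    g=cv2.cvtColor(s,cv2.COLOR_BGR2GRAY).astype(float);tg=t.mean(2)
    base_s={256:174,258:173.2,260:172.6,262:171.9,264:171,266:170.1,268:169.4,270:168.7,272:168}
    base_t={255:460.1,258:459.5,261:459,264:458.5,267:458,270:457.5}
    A=[]
    for c,b in base_s.items():
        col=g[140:168,c];d=col-cv2.blur(col.reshape(-1,1),(1,9)).ravel();i=int(np.argmax(d[4:]))+4
        w=np.clip(col[i-2:i+3]-col[i-2:i+3].min(),0,None);A.append(b-(140+i-2+(w*np.arange(5)).sum()/w.sum()))
    T=[]
    for r,b in base_t.items():
        row=tg[r,440:490];j=[k for k in range(16,45) if row[k]>=108 and row[k-1]<108 and row[min(k+2,49)]>140]
        j=[k for k in j if 440+k-b>1.5]
        k=j[0];T.append(440+k-1+(108-row[k-1])/(row[k]-row[k-1])-b)
    S=np.median(A);Tm=np.median(T)
    H,a=np.linalg.solve([[.343,-.38],[.142,-.55]],[S-13.27,Tm-5.35])
    print("scene sep",S,"top sep",Tm,"h(back rim) mm",40+H,"a mm",a); o=get_obs();print(o["tool_pos"],o["ee_rot"],o["wrist_force"])
    print(np.round(A,1),np.round(T,1))
run()
E
python3 meas.py
```

```text
scene sep 17.914999999999992 top sep 7.18573088026784 h(back rim) mm 53.788494064134056 a mm 0.22224595788944573
[ 0.46028878 -0.30277007  0.06805962] [ 3.13568314 -0.05748078  1.38559912] [-0.55814879  0.66024292 -1.30155667]
[18.2 17.9 17.9 18.2 17.9 17.8 17.5 17.9 18.5] [7.  7.1 7.4 7.2 7.4 7.2]
```

The back rim is now at h = 53.8 mm with the TCP at 68 mm, an offset of 14.3 mm that equals the original grasp. So the pitch is cured, and a = 0.2 mm. I'll descend.

Call:
step_arm(increments="0 0 0.3 0 0 0; 0 0 0.3 0 0 0; 0 0 0 0 0 0")

```text
time: 18.2
tool_pos: [0.4603, -0.3019, 0.0617]
ee_rot: [3.136, -0.058, 1.386]
wrist_force: [0.0, -0.4, -1.6]
width: 0.0578
```

Call:
step_arm(increments="0 0 0.2 0 0 0; 0 0 0.1 0 0 0; 0 0 0 0 0 0")

```text
time: 18.5
tool_pos: [0.4607, -0.3022, 0.0594]
ee_rot: [3.135, -0.057, 1.386]
wrist_force: [-0.5, 0.4, -2.3]
width: 0.0575
```

Call:
step_arm(increments="0 0 0.2 0 0 0; 0 0 0.1 0 0 0; 0 0 0 0 0 0")

```text
time: 18.8
tool_pos: [0.461, -0.3024, 0.0575]
ee_rot: [3.134, -0.057, 1.386]
wrist_force: [-1.1, 0.0, 2.7]
width: 0.0578
```

```bash
python3 meas.py
```

```text
scene sep 14.031746031746025 top sep 5.257742670566614 h(back rim) mm 43.370837498292374 a mm 1.0380295530743686
[ 0.4610057  -0.3024424   0.05748728] [ 3.13404354 -0.05640714  1.38601987] [-1.18991634  0.48964174  3.99115453]
[14.2 14.  14.  14.2 14.  13.9 13.6 13.8 14.6] [5.3 5.2 5.4 5.2 5.4 5.2]
```

Call:
step_arm(increments="0 0 0 0 -0.015 0; 0 0 0 0 0 0")

```text
time: 19.1
tool_pos: [0.4612, -0.3026, 0.0577]
ee_rot: [3.134, -0.04, 1.386]
wrist_force: [-0.4, -0.6, 4.8]
width: 0.0579
```

Call:
step_arm(increments="0 0 0 0 -0.015 0; 0 0 0 0 0 0")

```text
time: 19.3
tool_pos: [0.4613, -0.3027, 0.0579]
ee_rot: [3.133, -0.025, 1.386]
wrist_force: [-2.0, 0.8, 5.8]
width: 0.0577
```

```bash
python3 meas.py; python3 -c "
from bench import *
print(get_obs()['wrist_torque'])"
```

```text
scene sep 13.745341614906835 top sep 4.945762120683639 h(back rim) mm 43.08150777592231 a mm 1.5305672427224155
[ 0.4612529  -0.30274777  0.05782664] [ 3.13318988 -0.02526515  1.38591692] [-1.26935478  0.17268643  5.58821643]
[13.7 13.7 13.9 14.1 13.8 13.4 13.4 13.4 14.2] [4.6 4.9 4.7 5.  5.1 5.1]
[0.2514383  0.43224855 0.11008451]
```

Call:
step_arm(increments="-0.1 0 -0.1 0 0 0; 0 0 0 0 0 0")

```text
time: 19.6
tool_pos: [0.461, -0.3032, 0.0578]
ee_rot: [3.134, -0.027, 1.386]
wrist_force: [0.9, 0.1, 3.0]
width: 0.0578
```

Call:
step_arm(increments="-0.1 0 0 0 0 0; 0 0 0 0 0 0")

```text
time: 19.8
tool_pos: [0.4607, -0.3038, 0.0577]
ee_rot: [3.134, -0.028, 1.386]
wrist_force: [1.1, 1.4, 3.7]
width: 0.0578
```

Call:
step_arm(increments="-0.1 0 0 0 0 0; 0 0 0 0 0 0")

```text
time: 20.0
tool_pos: [0.4604, -0.3049, 0.0577]
ee_rot: [3.135, -0.028, 1.386]
wrist_force: [0.0, 3.0, 4.1]
width: 0.0581
```

Call:
step_arm(increments="-0.1 0 0 0 0 0; 0 0 0 0 0 0")

```text
time: 20.2
tool_pos: [0.4604, -0.3051, 0.0576]
ee_rot: [3.135, -0.029, 1.386]
wrist_force: [0.7, 4.8, 5.3]
width: 0.0579
```

```bash
python3 meas.py
```

```text
scene sep 14.743902439024396 top sep 6.342768433752042 h(back rim) mm 43.2177172517458 a mm -0.9742774254620701
[ 0.46037677 -0.30505504  0.05759151] [ 3.13469726 -0.02925619  1.38582548] [1.05888456 4.85283718 6.23644002]
[14.7 14.6 14.9 15.1 14.8 14.4 14.4 14.3 15.2] [6.3 6.2 6.4 6.2 6.5 6.6]
```

```bash
python3 - <<'E'
import cv2
t=cv2.imread("pics/top0.png").mean(2).astype(int);s=cv2.cvtColor(cv2.imread("pics/scene0.png"),cv2.COLOR_BGR2GRAY)
n=cv2.imread("pics/t9.png").mean(2).astype(int);ns=cv2.cvtColor(cv2.imread("pics/s9.png"),cv2.COLOR_BGR2GRAY)
for r in(255,261,267): print(r,t[r,450:475].tolist(),"\n now",n[r,450:475].tolist())
for c in(258,264,270): print(c,s[163:190,c].tolist(),"\n now",ns[145:190,c].tolist())
E
```

```text
255 [118, 119, 115, 117, 117, 78, 51, 48, 49, 44, 95, 144, 153, 153, 148, 145, 145, 145, 144, 102, 138, 144, 145, 145, 99] 
 now [124, 126, 127, 125, 124, 90, 59, 56, 54, 57, 100, 157, 111, 61, 54, 51, 80, 157, 165, 166, 164, 165, 166, 164, 126]
261 [127, 128, 127, 128, 94, 55, 54, 48, 49, 94, 146, 154, 151, 151, 153, 152, 153, 153, 153, 152, 152, 151, 153, 153, 153] 
 now [136, 133, 136, 136, 100, 64, 52, 61, 55, 104, 153, 116, 64, 54, 49, 73, 154, 166, 166, 166, 165, 165, 166, 166, 164]
267 [135, 133, 132, 92, 55, 50, 50, 49, 94, 143, 153, 153, 153, 153, 153, 152, 156, 152, 154, 152, 153, 153, 153, 152, 153] 
 now [141, 142, 141, 99, 62, 56, 58, 57, 100, 156, 107, 59, 51, 49, 51, 154, 165, 167, 167, 165, 165, 165, 163, 165, 165]
258 [151, 151, 151, 150, 151, 150, 151, 151, 151, 151, 139, 79, 66, 67, 68, 68, 69, 70, 70, 69, 70, 69, 69, 67, 68, 90, 129] 
 now [82, 82, 81, 83, 83, 82, 82, 83, 82, 82, 82, 82, 90, 131, 148, 94, 66, 67, 68, 67, 67, 67, 69, 66, 66, 66, 68, 92, 143, 83, 66, 67, 71, 70, 71, 72, 72, 73, 72, 71, 72, 69, 70, 93, 133]
264 [152, 152, 151, 150, 150, 151, 151, 151, 140, 78, 68, 69, 70, 72, 70, 70, 71, 71, 70, 70, 70, 74, 90, 141, 146, 144, 139] 
 now [59, 59, 61, 63, 72, 80, 82, 81, 82, 82, 103, 153, 146, 79, 65, 67, 66, 68, 67, 66, 68, 66, 67, 66, 71, 105, 142, 83, 70, 71, 72, 73, 72, 73, 72, 72, 72, 71, 71, 76, 92, 144, 150, 147, 145]
270 [88, 73, 65, 65, 91, 144, 112, 69, 66, 67, 71, 69, 69, 71, 69, 71, 70, 70, 70, 76, 95, 145, 154, 155, 153, 152, 147] 
 now [113, 104, 94, 85, 82, 79, 72, 70, 90, 153, 147, 77, 64, 67, 66, 67, 67, 68, 67, 68, 67, 67, 76, 116, 113, 72, 68, 69, 71, 72, 73, 73, 72, 73, 72, 71, 71, 78, 98, 150, 158, 158, 157, 155, 151]
```

The right edge-to-edge measure (bright to dark, scene separation 13.95 px, top separation 6.35 px) gives h = 40.0 mm. My peak-centroid had been biased by 0.8 px. So the tray is seated, 1.8 mm towards the −x stop. I'll centre it, ease the press, check and release.

Call:
step_arm(increments="0.15 0 -0.1 0 0 0; 0.15 0 0 0 0 0; 0.05 0 0 0 0 0; 0 0 0 0 0 0")

```text
time: 20.7
tool_pos: [0.4601, -0.303, 0.058]
ee_rot: [3.136, -0.026, 1.386]
wrist_force: [-0.5, -0.6, 0.3]
width: 0.0579
```

```bash
sed -i 's/w=np.clip.*$/k=140+i; k=next(q for q in range(k,k+5) if g[q+1,c]<108<=g[q,c]); A.append(b+.55-(k+(g[k,c]-108)\/(g[k,c]-g[k+1,c])))/' meas.py; python3 meas.py
```

```text
scene sep 13.139285714285734 top sep 5.190603013407667 h(back rim) mm 39.915940290758336 a mm 0.26811001432730164
[ 0.46015906 -0.30276654  0.057958  ] [ 3.13608418 -0.02695259  1.38557552] [-0.24207241 -0.57524142 -0.74191638]
[13.4 13.2 13.2 13.3 13.1 13.1 13.  13.1 13. ] [5.  5.  5.4 5.2 5.4 5.2]
```

h = 39.9 mm, x offset +0.3 mm and light contact. Releasing.

Call:
step_arm(increments="0 0 0 0 0 0; 0 0 0 0 0 0; 0 0 0 0 0 0; 0 0 0 0 0 0; 0 0 0 0 0 0", claw=-1)

```text
time: 21.3
tool_pos: [0.4607, -0.3028, 0.0587]
ee_rot: [3.135, -0.027, 1.386]
wrist_force: [0.3, 0.5, 0.2]
width: 0.0925
```

```bash
python3 meas.py
```

```text
scene sep 13.778070175438614 top sep 6.191931256077453 h(back rim) mm 39.69934456293567 a mm -1.6084078693465227
[ 0.4606924  -0.30273803  0.05862963] [ 3.13481752 -0.02683101  1.38581454] [-0.79687921  0.26538307  0.14305146]
[14.  13.7 14.  13.8 14.  13.5 13.7 13.7 13.8] [6.  6.1 6.4 6.2 6.4 6.2]
```

Call:
step_arm(increments="0 0 -1 0 0 0; 0 0 -2 0 0 0; 0 0 -3 0 0 0; 0 0 -4 0 0 0; 0 0 -4 0 0 0")

```text
time: 21.9
tool_pos: [0.4588, -0.306, 0.2004]
ee_rot: [3.135, -0.027, 1.386]
wrist_force: [-0.1, -0.3, 0.3]
width: 0.0938
```

Call:
step_arm(increments="2 0 -3 0 0 0; 4 0 -3 0 0 0; 4 0 0 0 0 0; 4 0 0 0 0 0; 4 0 0 0 0 0")

```text
time: 22.4
tool_pos: [0.4916, -0.1296, 0.2649]
ee_rot: [3.133, -0.027, 1.385]
wrist_force: [0.3, -0.1, 0.7]
width: 0.0938
```

```bash
python3 meas.py; python3 - <<'E'
from h import *
# compare bystanders, flap, with the start pictures
t0=cv2.imread("pics/top0.png").astype(int);t=cv2.imread("pics/t9.png").astype(int)
d=np.abs(t-t0).max(2)
for n,(x,y,w,h) in dict(jar=(155,105,45,50),tape=(240,115,60,60),pick=(355,85,75,95),flap=(283,233,70,60)).items(): print(n,"changed px",int((d[y:y+h,x:x+w]>40).sum()))
# tray lower/upper side edges: columns profile (top rim edge & bottom edge)
for c in(475,485,495,505): print(c,"t0",t0[240:300,c].mean(1).astype(int).tolist(),"\n now",t[240:300,c].mean(1).astype(int).tolist())
E
```

```text
jar changed px 0
tape changed px 0
pick changed px 733
flap changed px 0
475 t0 [128, 133, 133, 129, 128, 128, 124, 130, 126, 133, 149, 151, 97, 56, 83, 86, 144, 153, 152, 154, 150, 150, 151, 153, 154, 153, 152, 150, 153, 152, 150, 152, 151, 149, 151, 151, 152, 150, 152, 133, 72, 69, 75, 76, 86, 126, 130, 133, 131, 126, 122, 122, 123, 121, 125, 132, 133, 129, 121, 121] 
 now [70, 70, 66, 62, 60, 60, 54, 49, 52, 47, 48, 39, 46, 55, 51, 135, 166, 170, 168, 170, 171, 169, 171, 170, 170, 171, 171, 170, 170, 168, 168, 171, 171, 169, 170, 169, 170, 170, 167, 89, 64, 81, 85, 88, 86, 88, 85, 87, 143, 141, 138, 137, 137, 138, 141, 145, 149, 148, 137, 137]
485 t0 [127, 128, 130, 128, 127, 125, 124, 125, 123, 126, 124, 142, 150, 131, 76, 53, 85, 90, 143, 149, 151, 153, 152, 152, 151, 150, 150, 152, 151, 151, 152, 150, 151, 152, 151, 151, 151, 152, 152, 151, 152, 133, 65, 72, 75, 74, 127, 132, 130, 131, 127, 123, 122, 123, 125, 129, 133, 131, 129, 123] 
 now [72, 76, 73, 73, 71, 67, 66, 65, 60, 62, 55, 54, 48, 49, 51, 42, 66, 159, 171, 170, 169, 169, 170, 170, 170, 170, 170, 170, 170, 169, 169, 
[... 783 characters left out ...]
 148, 149, 113, 60, 59, 83, 87, 150, 158, 158, 155, 157, 157, 157, 158, 157, 157, 157, 157, 155, 155, 155, 156, 158, 158, 156, 159, 157, 152, 150, 88, 59, 84, 85, 86, 89, 126, 123, 124, 126, 132, 136, 128, 129, 129] 
 now [84, 87, 84, 84, 83, 81, 80, 73, 77, 73, 73, 72, 71, 66, 68, 60, 61, 55, 55, 47, 47, 43, 42, 40, 34, 36, 39, 34, 37, 41, 43, 33, 40, 39, 37, 38, 36, 45, 46, 48, 42, 49, 40, 38, 41, 49, 40, 44, 44, 41, 44, 43, 47, 45, 43, 45, 46, 44, 41, 45]Traceback (most recent call last):
  File "meas.py", line 21, in <module>
    run()
    ~~~^^
  File "meas.py", line 16, in run
    k=j[0];T.append(440+k-1+(108-row[k-1])/(row[k]-row[k-1])-b)
      ~^^^
IndexError: list index out of range
```

Call:
step_arm(increments="4 -1 -1 0 0 0; 4 -1 -1 0 0 0; 4 -1 -1 0 0 0; 4 -1 -1 0 0 0; 4 -1 0 0 0 0")

```text
time: 23.0
tool_pos: [0.479, 0.0745, 0.311]
ee_rot: [3.131, -0.027, 1.385]
wrist_force: [-0.2, 0.2, -0.4]
width: 0.094
```

Call:
step_arm(increments="4 -1 0 0 0 0; 4 -2 0 0 0 0; 4 -2 0 0 0 0; 4 -2 0 0 0 0; 2 -1 0 0 0 0")

```text
time: 23.5
tool_pos: [0.4322, 0.2676, 0.3134]
ee_rot: [3.134, -0.028, 1.388]
wrist_force: [0.6, -0.8, 0.3]
width: 0.0939
```

```bash
python3 meas.py; python3 - <<'E'
from h import *
from scipy.optimize import least_squares
t0=cv2.imread("pics/top0.png").astype(int);t=cv2.imread("pics/t9.png").astype(int)
d=np.abs(t-t0).max(2)
for n,(x,y,w,h) in dict(jar=(155,105,45,50),tape=(240,115,60,60),pick=(355,85,75,95),flap=(283,233,70,60)).items(): print(n,"changed px",int((d[y:y+h,x:x+w]>40).sum()))
g=t.mean(2).astype(int)
for c in(475,485,495,505): print(c,g[240:292,c].tolist())
for r in(262,268,274): print(r,g[r,495:535].tolist(),t0[r,495:535].mean(1).astype(int).tolist())
E
```

```text
scene sep 13.746428571428595 top sep 6.270788679844401 h(back rim) mm 39.34765770246384 a mm -1.8425841565355185
[0.43243982 0.26721439 0.31314538] [ 3.1346443  -0.02740332  1.38991514] [ 0.06180518  0.09353427 -0.02568266]
[14.  13.7 13.9 13.8 13.9 13.5 13.7 13.6 13.7] [6.1 6.1 6.5 6.3 6.5 6.3]
jar changed px 0
tape changed px 0
pick changed px 0
flap changed px 0
475 [134, 133, 135, 133, 129, 131, 130, 137, 155, 156, 104, 62, 81, 88, 149, 156, 155, 157, 156, 155, 156, 157, 157, 154, 157, 156, 156, 155, 157, 154, 156, 155, 157, 157, 156, 156, 157, 156, 154, 76, 57, 74, 80, 78, 78, 81, 80, 78, 130, 129, 128, 125]
485 [132, 136, 133, 130, 130, 130, 128, 128, 126, 145, 154, 153, 87, 58, 87, 88, 97, 147, 154, 155, 155, 155, 155, 156, 156, 155, 157, 155, 156, 155, 156, 155, 156, 156, 156, 155, 158, 156, 133, 130, 108, 63, 54, 76, 72, 78, 80, 80, 80, 132, 131, 128]
495 [134, 133, 132, 127, 128, 127, 127, 128, 126, 126, 134, 152, 152, 136, 73, 61, 84, 89, 149, 155, 153, 154, 154, 152, 154, 154, 154, 155, 156, 154, 153, 155, 154, 156, 156, 154, 153, 156, 155, 153, 154, 154, 114, 60, 57, 77,
[... 790 characters left out ...]
60, 161, 160, 161, 160, 160, 160, 159, 159, 161, 161, 160, 160, 159, 160, 157, 145, 123, 123] [150, 152, 151, 151, 150, 149, 155, 159, 158, 158, 157, 157, 157, 155, 156, 157, 156, 154, 156, 159, 160, 157, 156, 157, 158, 155, 157, 156, 153, 122, 120, 122, 120, 119, 120, 121, 119, 120, 120, 119]
274 [156, 153, 154, 152, 154, 153, 156, 157, 155, 155, 155, 154, 153, 159, 161, 160, 160, 160, 161, 160, 159, 160, 161, 161, 159, 161, 160, 161, 161, 160, 159, 161, 160, 161, 160, 158, 150, 138, 138, 137] [151, 151, 149, 149, 150, 154, 158, 158, 157, 158, 155, 156, 157, 156, 158, 157, 154, 157, 156, 155, 156, 156, 156, 154, 156, 157, 157, 153, 134, 136, 135, 135, 133, 134, 133, 135, 134, 131, 134, 132]
```

```bash
python3 - <<'E'
from h import *
b=np.array([.4571,-.311,0]);Q=R.from_euler("z",1.384)
def L(p,q,h,a,yb,pit=0):
    P=R.from_rotvec([0,pit,0]).apply(np.array([p,q]))+[a,yb,h];return proj("top",Q.apply(P)+b)
for h,a,yb,pit in((.0398,-.0018,0,0),(.0398,-.0018,.003,0),(.0398,-.0018,0,.03)):
    B=L((-.055,-.029,.046),(.055,-.029,.046),0,0,0);H=L((-.055,-.029,.046),(.055,-.029,.046),h,a,yb,pit)
    r=lambda l,c:np.interp(c,l[::int(np.sign(l[1,0]-l[0,0])),0],l[::int(np.sign(l[1,0]-l[0,0])),1])
    B2=L((-.08,-.024,.015),(-.08,.024,.015),0,0,0);H2=L((-.08,-.024,.015),(-.08,.024,.015),h,a,yb,pit)
    x=lambda l,v:np.interp(v,l[:,1],l[:,0])
    print(h,a,yb,pit,"far-rim row shift @485,495",[round(r(H,c)-r(B,c),2) for c in(485,495)],"lip shift@268,274",[round(x(H2,v)-x(B2,v),2) for v in(268,274)])
E
```

```text
0.0398 -0.0018 0 0 far-rim row shift @485,495 [np.float64(-2.7), np.float64(-2.7)] lip shift@268,274 [np.float64(8.98), np.float64(8.99)]
0.0398 -0.0018 0.003 0 far-rim row shift @485,495 [np.float64(-1.07), np.float64(-1.07)] lip shift@268,274 [np.float64(8.98), np.float64(8.99)]
0.0398 -0.0018 0 0.03 far-rim row shift @485,495 [np.float64(-2.65), np.float64(-2.69)] lip shift@268,274 [np.float64(9.22), np.float64(9.24)]
```

Everything checks out: x about −1.8 mm, y about +1 mm, h about 39.5 mm, lip shift as predicted, and flap and bystanders unchanged. Handing in.

```bash
python3 -c "
from bench import *
print(get_obs()['time'],close_job())"
```

```text
the job is handed in; nothing more can be done
23.6 None
```

I poured the four studs into the farthest bin by pressing its flap with the tray lip. I then stacked the empty tray on the base tray, released it, moved the arm clear and handed in at 23.6 s.

**Last checks, all from the pictures:**
- **Tray position:** about −1.8 mm in x, +1 mm in y and 39.5 mm above the base tray. The lip is where an upright, same-way-round tray would have it.
- **Bin and bystanders:** the flap looks the same as at the start, with nothing lying on it. The jar, tape roll and pick show no changed pixels.
- **Studs:** I saw the tray empty and the wrist load drop by about 1 N. I could not see them inside the bin.

**What disagreed:**
- **Hinge side:** the text puts the bin's hinge edge towards +y. The screw heads and slot margins showed it facing the robot, so I poured from that side.
- **First height reading:** my image reading of the tray's height was about 0.8 px off, so it first showed the tray about 3 mm above its seat. That cost some nudging before I corrected it.
- **Tray pitch:** I suspected the tray had tipped slightly in the grip and turned the tool to compensate, but that evidence partly rested on the faulty reading. The tray shifted about 2 mm along x when I let go, and stayed within tolerance.

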